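# Turn the rinsed beaker over onto the free drying post

## Robot

A 6-joint arm with a two-finger parallel gripper is mounted at the origin on the work surface. World frame = base frame: x ahead of the robot, y to its left, z up, the work surface at z = 0. Lengths are in m, angles in degrees, forces in N, time in s.
With the tool pointing down it reaches from about 0.3 to 0.75 m from the base axis. Payload 8.5 kg.
Tool frame: the origin (TCP) lies midway between the tips of the shut fingers; the grasp point (between the pads) lies 19 mm behind it; z points along the fingers, y is the line along which they close (so a half turn about z gives the same grasp; the last joint's range is limited). The gripper opens to 85 mm and grips with 20 to 120 N. Pads are 22 mm wide; open, the fingers measure 114 mm over their backs; the gripper's body (76 mm by 85 mm) begins 54 mm behind the grasp point. The pads swing forward as they close: fully open they stand 13 mm farther back than shut.
Start: joints at [-85.331, 21.807, 74.336, -0, 83.858, -12.336], TCP at [0.161, -0.526, 0.201] pointing down, gripper open.
Joint ranges: [-178.18, 178.18], [-50.72, 133.34], [12.68, 142.11], [-81.47, 261.47], [9.98, 163.14], [-165.26, 165.26]. Speed limits (degrees/s): [136.94, 136.94, 180, 180, 180, 180].

## Interface

Orientations are given as a 3x3 rotation matrix whose columns are the frame's x, y, z axes.
In Python, from rig import env gives the robot as it stands. The module is installed in compiled form; this text tells all that it offers.
- The arm moves only by the tool jog_arm, never from a script. Its argument "targets" is a list of rows, each a list of 6 numbers: the shift along the tool's x, y, z in cm, then the turn, a rotation vector about the tool's x, y, z in degrees. A call has 1 to 8 rows; each row is the pose to reach, as a shift and turn from the pose commanded when the call began, along the tool's axes at that moment; what a row does not reach only later rows make up. A row lasts 1/12 s, in which the tool goes at most 41.7 mm and 7.16 degrees, less where a joint would pass 70% of its speed; a pose out of reach is approached as far as the arm can. A call with a gripper value outside its range is refused whole. "hand" is the opening, from 0 (shut) to 1 (fully open), set as the call begins (left out, the last holds). The fingers move at their own pace and stop on an object; "newtons" is the grip in N (left out, the last holds). Time passes only in rows, so rows that repeat a pose let the fingers close. It gives the time, the measured TCP pose, the force, the opening and the grip force at its end, in the units of the state.
- env.observe(): the state, without advancing time (a new reading comes with each control period).
- env.get_image(name): name is "scene" or "top" or "wrist"; returns a dict with "frame" (480x640x3 uint8, red, green, blue), "depth" (480x640 float32, m along the optical axis (not along the pixel's ray), 0 where there is no reading), "fovy" (degrees; the focal length in pixels is half the picture's height over the tangent of half this angle, whatever the lens; pixels are square), "cx", "cy" (the principal point, pixels), "k1" (the pictures are not rectified: a ray, as slopes to the right and down, at radius r is drawn at 1 + k1 r^2 times it, then the intrinsics apply), "cam_to_world" (4x4, takes a point from camera to world coordinates). Camera axes: x right, y down, z forward; pixel columns grow to the right and rows downward; lengths in m; the calibration is good to about 2 mm. A picture is of the moment at which its call begins.
- env.close_job(): hands the job in; it is judged then, once.
Trained networks look in the newest picture that a camera, given by its name, has taken for a name from the list of things; names that differ only in an ending like _2 or _b are one class to them, and where a whole thing is asked for, a point or a joint stands for the part that bears it (a point fixed in the world has none). Each returns a list of dicts, best first, with "score" (0 to 1); they miss things now and then, are a little off and sometimes report something else, mostly with a low value. They report only what shows in the picture. A call takes as long as a camera call. They do not tell look-alikes from the thing itself.
- env.regions_of(camera, target): "pixels" (480x640 bool, what is visible of it) and "point" ([row, column] in pixels, amid what is visible of it).
The state is a dict: "time_s": time; "q": joint angles; "qvel": joint speeds; "joint_efforts": joint torques, N m; "position": TCP position; "tool_rot": TCP orientation; "ft_force": force on the tool from outside, world axes, zero at the start; "wrist_torque": the same for the moment, N m; "grip_width": finger opening in m; "gripper_force": force on a finger pad.
Only numpy, scipy, OpenCV 4.12 (cv2) and the standard library are available. Lean on these libraries where they do the work, as an engineer would, in place of code of your own. Each camera call takes 0.05 s, during which the arm holds its last target. There are 200 camera calls.

## Task

The copper beaker standing on the draining tray has just been rinsed: turn it upside down and put it over the one empty drying post, lowering it gently until you feel its floor come to rest on the tip of the peg, and leave it hanging straight there. Do not ram it or let it drop onto the peg, and leave the two brass beakers on their posts and the other things on the bench as they are.

Things in the scene. Friction and masses are not known exactly. Their poses are not given: they have to be found in the camera images.
- beaker: The rinsed copper beaker: a straight round cup, 60 mm outside diameter, 54 mm bore, 105 mm tall, floor 4 mm thick, 0.2 to 0.4 kg. Origin at the centre of its underside, z along its axis from the underside to the open mouth. Starts upright (z up) on the tray. May be gripped across any diameter; a gripper tilted 45 degrees clears it if it grips within 45 mm of the end over which its body leans.
- beaker_floor (a point): Centre of the inner floor of the copper beaker, 4 mm above its origin along its axis; the mouth is 101 mm further along the axis. When the beaker is home this floor rests on the tip of the peg, with 2 mm play all round between bore and peg.
- post_free: The empty drying post, fixed: dark iron foot 96 mm across, 22 mm high, and an upright round light-wood peg on a steel rod: 50 mm thick, 100 mm long, its top 34 mm tapering to a flat 24 mm tip. The peg's height is set by a thumbscrew and is not in the pose: the tip stands somewhere from 128 to 168 mm above the bench and does not sink when pushed. Origin on the bench under its axis, z up.
- hung_b: A brass beaker, same size as the copper one, mouth down on a second drying post, loose. Origin at the centre of its underside, which is on top, 144 mm above the bench.
- hung_c: Another brass beaker, same size, mouth down on a third drying post, loose. Origin at the centre of its underside, which is on top, 162 mm above the bench.
- tray: Steel draining tray, fixed, 190 x 190 mm, floor 4 mm thick, rim 10 mm high. Origin under its centre.
- block: Dark hardwood forming block, fixed, 120 mm (x) x 180 mm (y) x 45 mm high, with a shallow V groove along its whole y direction in the middle of its top, 40 mm wide, 7.3 mm deep, sides sloping 20 degrees. Origin under its centre. Round things can be laid in the groove: a beaker lying there has its axis 69.6 mm above the bench and does not roll.
- block_groove (a point): Bottom of the V groove at the middle of the block, 37.7 mm above the bench; y runs along the groove.
- lamp: Brass oil-lamp foot without its glass, 92 mm across, 130 mm tall, loose. Origin under its centre.
- hammer: Hammer with a wooden handle, 260 mm long, lying on the bench, loose. Origin on its underside.
- polish: Blue tin of polish, 68 mm across, 110 mm tall, loose. Origin under its centre.
- bowl: Brass bowl, 130 mm across, 50 mm high, loose. Origin under its centre.
- tape: Yellow tape measure, 75 x 40 x 65 mm, loose. Origin under its centre.
- cheese: Round light-wood forming puck (a wooden disc), 90 mm across, 35 mm high, loose. Origin under its centre.
Not all that is in view belongs to the job. What is meant by the beaker is not green, and is the larger of those in its own colour.

How it is judged (in metres and radians):
At the end, for the whole second after the job is handed in: The copper beaker is mouth down on the empty post, its weight on the peg: floor centre within 6 mm of the post's axis and below 174 mm, axis within 6 degrees of vertical, at rest and released; the brass beakers within 10 mm of where they hung (horizontal distance between beaker_floor and post_free below 0.006 m and height (world z) of beaker_floor below 0.174 m and contact force between beaker and post_free above 1 N and angle between beaker's own z axis and vertical above 3.04 rad and linear speed of beaker below 0.02 m/s and angular speed of beaker below 0.2 rad/s and distance of each of hung_b, hung_c from where it was at the start of the episode below 0.01 m); the robot touches nothing.
It fails at once if the beaker is rammed onto the peg (more than 40 N between them) (contact force between beaker and post_free above 40 N).
It fails at once if the beaker is let go too high and drops onto the peg (falls free by more than about 5 mm) (contact force between beaker and the fingers below 0.3 N and linear speed of beaker above 0.3 m/s and angle between beaker's own z axis and vertical above 2.6 rad and horizontal distance between beaker_floor and post_free below 0.03 m).
It fails at once if a brass beaker is pushed off or lifted from its post (moved more than 20 mm) (distance of any of hung_b, hung_c from where it was at the start of the episode above 0.02 m).
It fails at once if another loose thing on the bench is moved more than 30 mm (distance of any of lamp, hammer, polish, bowl, tape, cheese from where it was at the start of the episode above 0.03 m).
It also fails if it takes over 54 s, if anything falls off the work surface, if the arm or the gripper's body presses on something with over 40 N, if the wrist force passes 120 N, or if a joint passes its speed limit or range.

## Working session

There is one attempt and no reset: what is moved stays moved. The work goes in short steps, Python scripts to look and compute and a tool call to move; the robot and the scene stay as the last step left them, time stands still between calls to the robot, and variables do not carry over. Pictures are saved under pics/ and viewed, at most 10 in all, crops included, and the job is handed in when it is done.

Besides the shell and the picture viewer there is one more tool, called after "Call:" as name([rows], argument=value, ...), one row to a line, values as JSON. jog_arm: Moves the arm, as the interface text tells. Its arguments: {"type":"object","properties":{"targets":{"type":"array","items":{"type":"array","items":{"type":"number"}}},"hand":{"type":"number"},"newtons":{"type":"number"}},"required":["targets"]}

```bash
mkdir -p pics; cat > h.py <<'E'
import numpy as np, cv2
from rig import env
def K(im):
    f=240/np.tan(np.radians(im["fovy"]/2)); return f
def world(im,mask=None):
    """world points of every pixel (480x640x3), nan where no depth"""
    f=K(im); v,u=np.mgrid[0:480,0:640].astype(float)
    xd=(u-im["cx"])/f; yd=(v-im["cy"])/f
    x,y=xd.copy(),yd.copy()
    for _ in range(15):
        s=1+im["k1"]*(x*x+y*y); x=xd/s; y=yd/s
    d=im["depth"].astype(float); d[d<=0]=np.nan
    P=np.stack([x*d,y*d,d],-1); T=im["cam_to_world"]
    return P@T[:3,:3].T+T[:3,3]
def save(im,name,crop=None,scale=1):
    a=im["frame"][...,::-1]
    if crop: r0,r1,c0,c1=crop; a=a[r0:r1,c0:c1]
    cv2.imwrite("pics/"+name,cv2.resize(a,None,fx=scale,fy=scale,interpolation=cv2.INTER_CUBIC))
E
python3 - <<'E'
from h import *
o=env.observe(); print(o)
ims={n:env.get_image(n) for n in("scene","top")}
for n,im in ims.items():
    save(im,n+"0.png"); W=world(im)
    print(n,im["fovy"],im["k1"],im["cam_to_world"][:3,3])
    for t in("beaker","post_free","hung_b","tray","block","lamp","hammer","polish","bowl","tape","cheese"):
        for r in env.regions_of(n,t)[:5]:
            p=W[r["pixels"]]; p=p[~np.isnan(p[:,0])]
            if len(p): print(t,round(r["score"],2),np.round(r["point"]),len(p),"med",np.round(np.median(p,0),3),"lo",np.round(np.percentile(p,3,0),3),"hi",np.round(np.percentile(p,97,0),3))
E
```

```text
{'time_s': 0.0, 'q': array([-8.53300983e+01,  2.18415602e+01,  7.43872212e+01, -1.10235800e-04,
        8.38569003e+01, -1.23356450e+01]), 'qvel': array([ 0.09493431,  0.08795722,  0.05352455,  0.05144714, -0.0026397 ,
        0.08347261]), 'joint_efforts': array([ 8.28931752e-05, -4.48464847e+01, -2.31276852e+01, -2.26916304e-04,
        4.82407340e-03,  1.65122930e-05]), 'position': array([ 0.16082482, -0.52559736,  0.19999194]), 'tool_rot': array([[ 9.56276406e-01,  2.92464390e-01, -1.23656668e-04],
       [ 2.92464244e-01, -9.56275298e-01,  1.49030656e-03],
       [ 3.17611783e-04, -1.46131015e-03, -9.99998882e-01]]), 'ft_force': array([ 0.14743777, -1.31980255, -0.31223714]), 'wrist_torque': array([-0.02253149, -0.02534905,  0.00114185]), 'gripper_force': 0.0, 'grip_width': 0.08528309890527577}
scene 56.51986748053468 0.019013045915823132 [ 1.10476841 -0.42800599  1.03526501]
beaker 0.98 [301. 210.] 926 med [ 0.515 -0.341  0.072] lo [ 0.472 -0.368  0.012] hi [ 0.529 -0.314  0.11 ]
beaker 0.7 [358. 167.] 567 med [ 0.563 -0.493  0.048] lo [ 0.533 -0.512  0.004] hi [ 0.576 -0.473  
[... 2898 characters left out ...]
.] 1198 med [0.762 0.039 0.023] lo [ 0.734 -0.11   0.   ] hi [0.822 0.13  0.028]
hammer 0.57 [322. 483.] 680 med [ 0.322 -0.444  0.062] lo [ 0.284 -0.477  0.005] hi [ 0.359 -0.421  0.068]
polish 0.7 [177. 200.] 838 med [0.711 0.276 0.107] lo [0.685 0.251 0.011] hi [0.747 0.311 0.113]
polish 0.67 [269. 418.] 4561 med [ 0.466 -0.302  0.004] lo [ 0.38  -0.411 -0.001] hi [ 0.575 -0.215  0.011]
bowl 0.8 [318. 146.] 1864 med [0.353 0.444 0.021] lo [0.298 0.382 0.002] hi [0.41  0.489 0.051]
tape 0.83 [321. 482.] 664 med [ 0.322 -0.444  0.062] lo [ 0.285 -0.477  0.005] hi [ 0.359 -0.421  0.068]
cheese 0.66 [184. 454.] 942 med [ 0.687 -0.386  0.034] lo [ 0.648 -0.427  0.01 ] hi [ 0.728 -0.348  0.039]
```

View pics/scene0.png

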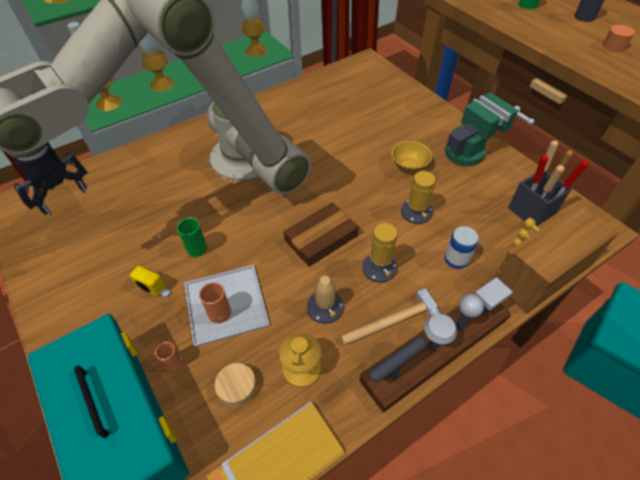

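```bash
python3 - <<'E'
from h import *
from scipy.optimize import least_squares
im=env.get_image("scene"); save(im,"crop.png",(200,420,110,350),3)
def circ(p,r):
    s=least_squares(lambda c:np.hypot(p[:,0]-c[0],p[:,1]-c[1])-r,p[:,:2].mean(0),loss="soft_l1",f_scale=.002); return np.round(s.x,4),np.round(np.sqrt(np.mean(s.fun**2)),4)
for n in("scene","top"):
    im=env.get_image(n) ; W=world(im).reshape(-1,3); W=W[~np.isnan(W[:,0])]
    def box(x,y,rad,z0,z1): 
        return W[(np.hypot(W[:,0]-x,W[:,1]-y)<rad)&(W[:,2]>z0)&(W[:,2]<z1)]
    b=box(.497,-.34,.045,.104,.115); print(n,"beaker rim",len(b),b[:,2].mean(),(b.min(0)+b.max(0))/2, circ(b,.0285))
    # outer wall (far from axis only)
    for nm,x,y in(("post",.635,-.1),):
        t=box(x,y,.06,.10,.18); print("tip",np.percentile(t[:,2],[50,90,99]),len(t))
        zt=np.percentile(t[:,2],95); q=t[t[:,2]>zt-.004]; print(" tipctr",q[:,:2].mean(0),(q.min(0)+q.max(0))/2,np.ptp(q,0),len(q))
        s=box(x,y,.07,.035,zt-.036); print(" peg side",len(s),circ(s,.025) if len(s)>5 else "")
        ft=box(x,y,.075,.018,.026); print(" foot",len(ft),(ft.min(0)+ft.max(0))/2,np.ptp(ft,0))
    for nm,x,y,z in(("c",.615,.088,.162),("b",.52,.31,.144)):
        q=box(x,y,.05,z-.004,z+.006); print(nm,(q.min(0)+q.max(0))/2,np.ptp(q,0),len(q))
E
```

```text
scene beaker rim 148 0.10839339301060093 [ 0.4992541  -0.34023531  0.10868913] (array([ 0.5003, -0.3404]), np.float64(0.0015))
tip [0.12007639 0.13238386 0.13404303] 297
 tipctr [ 0.63796067 -0.10557278] [ 0.63726009 -0.10580136  0.13250439] [0.02621402 0.02655117 0.00622876] 81
 peg side 240 (array([ 0.6363, -0.1047]), np.float64(0.0008))
 foot 40 [ 0.65734216 -0.10887626  0.02206896] [0.03891173 0.03027893 0.00774971]
c [0.62291288 0.08793162 0.16258713] [0.05980524 0.05827589 0.00911489] 354
b [0.52779812 0.30878093 0.14473731] [0.05565885 0.05750625 0.00927119] 250
top beaker rim 123 0.10855734212501848 [ 0.49512502 -0.33813904  0.10907384] (array([ 0.4953, -0.338 ]), np.float64(0.0012))
tip [0.12238528 0.13275474 0.13514823] 284
 tipctr [ 0.6335255  -0.10188322] [ 0.63408577 -0.10148652  0.13269892] [0.02573985 0.0247861  0.00616784] 78
 peg side 70 (array([ 0.6336, -0.1017]), np.float64(0.0003))
 foot 3 [ 0.63386767 -0.10022552  0.02120312] [0.0778294  0.00485397 0.00561926]
c [0.61753534 0.0916582  0.16222911] [0.05836543 0.05561911 0.00832948] 438
b [0.52200411 0.31318995 0.14484949] [0.05854198 0.0595117  0.00968112] 456
```

View pics/crop.png

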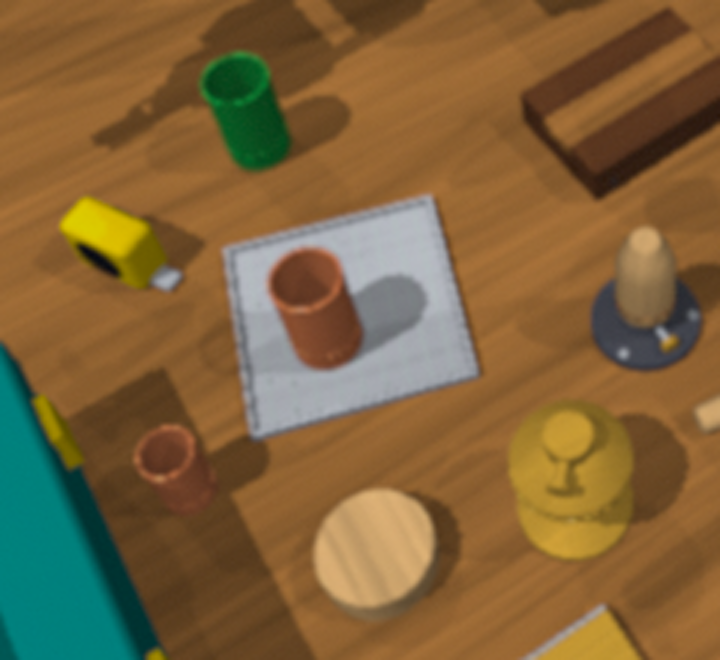

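```bash
cat >> h.py <<'E'
import json,os
from scipy.spatial.transform import Rotation as Ro
def log():
    o=env.observe(); L=json.load(open("log.json")) if os.path.exists("log.json") else []
    L.append([list(map(float,o["q"])),list(map(float,o["position"])),np.array(o["tool_rot"]).tolist()]); json.dump(L,open("log.json","w")); return o
def goal(az,roll=0,tilt=45):
    """tool z tilted `tilt` from straight down towards azimuth az (deg), y horizontal; roll 0 -> x points up-ish, 180 -> flipped"""
    a=np.radians(az);t=np.radians(tilt); d=np.array([np.cos(a),np.sin(a),0]); up=np.array([0,0,1.])
    z=np.sin(t)*d-np.cos(t)*up; x=np.cos(t)*d+np.sin(t)*up; y=np.cross(z,x)
    return (Ro.from_matrix(np.c_[x,y,z])*Ro.from_euler("z",roll,degrees=True)).as_matrix()
def jog(R,p):
    """row (cm,deg) reaching TCP pose R,p"""
    o=env.observe(); T=np.array(o["tool_rot"]); s=T.T@(np.array(p)-o["position"])*100
    r=Ro.from_matrix(T.T@R).as_rotvec(degrees=True)
    print("row",np.round(s,2),np.round(r,2),"| dist",round(np.linalg.norm(s),1),"ang",round(np.linalg.norm(r),1)); return s,r
E
python3 - <<'E'
from h import *
log()
im=env.get_image("wrist"); print(im["cam_to_world"].round(3),im["fovy"])
az=np.degrees(np.arctan2(-.339,.4975))
print(az)
for r in(0,180):
  for a in(-85,-60,az): 
    R=goal(a,r); g=np.array([.4975,-.339,.25]); print(a,r); jog(R,g+.025*R[:,2])
E
```

```text
[[ 0.293 -0.923 -0.249  0.223]
 [-0.956 -0.283 -0.077 -0.508]
 [ 0.001  0.261 -0.965  0.373]
 [ 0.     0.     0.     1.   ]] 64.37540721174364
-34.270792697668355
-85 0
row [37.29 -6.3  -3.17] [-39.81  32.24  96.1 ] | dist 38.0 ang 108.9
-60 0
row [38.06 -6.31 -3.17] [-30.14  37.89  72.76] | dist 38.7 ang 87.4
-34.270792697668355 0
row [38.77 -6.65 -3.17] [-20.11  41.9   48.54] | dist 39.5 ang 67.2
-85 180
row [37.29 -6.3  -3.17] [-30.53 -37.7  -73.69] | dist 38.0 ang 88.2
-60 180
row [38.06 -6.31 -3.17] [-40.19 -31.98 -97.03] | dist 38.7 ang 109.8
-34.270792697668355 180
row [38.77 -6.65 -3.17] [ -50.02  -24.01 -120.74] | dist 39.5 ang 132.9
```

The copper beaker candidates are at scene (row 301, col 210), on the tray and about 105 mm tall, at (358, 167), small copper, and at (240, 196), green. The first fits: it is copper, the larger one, and on the tray. The crop confirms this.

```bash
python3 - <<'E'
from h import *
R=goal(-45,0); g=np.array([.4975,-.339,.079]); jog(R,g+(.025-.14)*R[:,2])
E
```

```text
row [ 33.84 -15.21   4.03] [-24.3   40.44  58.66] | dist 37.3 ang 75.3
```

Call:
jog_arm([
  [33.8, -15.2, 4, -24.3, 40.4, 58.7],
  [33.8, -15.2, 4, -24.3, 40.4, 58.7],
  [33.8, -15.2, 4, -24.3, 40.4, 58.7],
  [33.8, -15.2, 4, -24.3, 40.4, 58.7],
  [33.8, -15.2, 4, -24.3, 40.4, 58.7],
  [33.8, -15.2, 4, -24.3, 40.4, 58.7],
  [33.8, -15.2, 4, -24.3, 40.4, 58.7],
  [33.8, -15.2, 4, -24.3, 40.4, 58.7],
], hand=1, newtons=40)

```text
time_s: 2.07
position: [0.4087, -0.3082, 0.1656]
tool_rot: [[0.731, -0.507, 0.457], [-0.379, -0.859, -0.345], [0.567, 0.079, -0.82]]
ft_force: [1.1, -2.6, -0.2]
grip_width: 0.0852
gripper_force: 0.0
```

```bash
python3 - <<'E'
from h import *
o=log(); print(o["q"],o["position"])
R=goal(-45,0); g=np.array([.4975,-.339,.079]); jog(R,g+(.025-.14)*R[:,2])
E
```

```text
[-56.79113092   7.49586436 111.63117248  23.03404205  29.55394621
  45.36742372] [ 0.40866758 -0.30820681  0.16557907]
row [ 0.98 -3.92  0.94] [-5.79  9.7  14.02] | dist 4.2 ang 18.0
```

Call:
jog_arm([
  [1, -3.9, 0.9, -5.8, 9.7, 14],
  [1, -3.9, 0.9, -5.8, 9.7, 14],
  [1, -3.9, 0.9, -5.8, 9.7, 14],
  [1, -3.9, 0.9, -5.8, 9.7, 14],
])

```text
time_s: 2.4
position: [0.4396, -0.2806, 0.1647]
tool_rot: [[0.511, -0.702, 0.496], [-0.504, -0.712, -0.489], [0.696, 0.0, -0.718]]
ft_force: [1.1, -1.0, 1.7]
grip_width: 0.0854
gripper_force: 0.0
```

```bash
cat > fit.py <<'E'
from h import *
from scipy.optimize import least_squares
L=json.load(open("log.json"))
def Rz(a):return Ro.from_euler("z",a,degrees=True).as_matrix()
def Ry(a):return Ro.from_euler("y",a,degrees=True).as_matrix()
def fk(q,p,s4=1,s6=1):
    h,a1,a2,a3,f,ws,lat,tl=p
    R1=Rz(q[0]); R2=R1@Ry(q[1]); R3=R2@Ry(q[2]); R4=R3@Rz(s4*q[3]); R5=R4@Ry(q[4]); R6=R5@Rz(s6*q[5])@Rz(90)
    e=np.array
    P=R1@e([a1,lat,h])+R2@e([0,0,a2])+R3@e([a3,0,f])+R4@e([0,ws,0])+R5@e([0,0,tl]); return P,R6
P0=[.2,0,.4,0,.3,.05,.05,.25]
if __name__=="__main__":
    log(); L=json.load(open("log.json"))
    for s4 in(1,-1):
        for s6 in (1,-1):
            print(s4,s6,[round(float(Ro.from_matrix(fk(q,P0,s4,s6)[1].T@np.array(R)).magnitude()*57.3),2) for q,_,R in L])
    print(L[-1])
    r=least_squares(lambda p:np.concatenate([fk(q,p)[0]-x for q,x,_ in L]),P0,x_scale=.1); print(r.x.round(4),abs(r.fun).max())
    R=goal(-45,0); g=np.array([.4975,-.339,.079]); jog(R,g+(.025-.14)*R[:,2])
    im=env.get_image("wrist"); save(im,"w1.png")
E
python3 fit.py
```

```text
1 1 [0.0, 0.0, 0.0]
1 -1 [24.67, 90.74, 165.33]
-1 1 [0.0, 46.07, 12.6]
-1 -1 [24.67, 132.31, 177.74]
[[-46.1931065377646, 8.852389638997801, 117.1004712112256, 6.298933050911603, 9.973244620790538, 82.65927163349039], [0.43956993060332195, -0.2806166369566516, 0.16465063760202003], [[0.5108605685000526, -0.7023955117880409, 0.49564304148431176], [-0.5039512598084455, -0.7117868467370102, -0.4892776436233976], [0.6964586185045625, 0.00017272000450640346, -0.7175969362243098]]]
[ 0.1301 -0.      0.5371  0.103   0.3508  0.      0.1175  0.2882] 1.024851425945883e-09
row [-0.24  0.03  0.38] [-0.26  0.86  0.28] | dist 0.4 ang 0.9
```

```bash
cat > ik.py <<'E'
from fit import *
L=json.load(open("log.json"))
PM=least_squares(lambda p:np.concatenate([fk(q,p)[0]-x for q,x,_ in L]),P0,x_scale=.1).x
LO=np.array([-178.18,-50.72,12.68,-81.47,9.98,-165.26]);HI=np.array([178.18,133.34,142.11,261.47,163.14,165.26])
def ik(R,p,seeds):
    best=None
    for s in seeds:
        def f(q):
            P,Q=fk(q,PM); return np.r_[(P-p)*10,Ro.from_matrix(Q.T@R).as_rotvec()]
        r=least_squares(f,np.clip(s,LO+1,HI-1),bounds=(LO,HI),x_scale=30)
        if np.abs(r.fun).max()<1e-3:
            m=min((r.x-LO).min(),(HI-r.x).min())
            if best is None or m>best[1]: best=(r.x,m)
    return best
rng=np.random.default_rng(0)
def seeds(p,n=10):
    a=np.degrees(np.arctan2(p[1],p[0]))
    return [np.r_[a+rng.uniform(-50,50),rng.uniform(0,60),rng.uniform(50,130),rng.uniform(-80,260),rng.uniform(15,120),rng.uniform(-160,160)] for _ in range(n)]
def tcp(g,R): return np.array(g)+.025*R[:,2]
def show(nm,g,az,roll,tilt=45,n=10):
    R=goal(az,roll,tilt);b=ik(R,tcp(g,R),seeds(g,n))
    print(nm,az,roll,tilt,"none" if b is None else (b[0].round(0),round(b[1],1)),flush=True); return b
E
cat > scan.py <<'E'
from ik import *
for roll in(0,180):
    for az in(-75,-45,-15,15,45): show("K1",(.4975,-.339,.079),az,roll)
    for az in(90,-90): show("K2/3",(.447,.013+.022*(-1 if az>0 else 1),.072),az,roll)
    for az in(-90,-45,-10,20,60): show("K4lo",(.6355,-.1035,.108),az,roll)
    for az in(-90,-45,-10,20,60): show("K4hi",(.6355,-.1035,.235),az,roll)
E
time python3 scan.py
```

```text
K1 -75 0 45 none
K1 -45 0 45 none
K1 -15 0 45 (array([-58.,  29., 110.,  82.,  29., -24.]), np.float64(19.4))
K1 15 0 45 (array([-64.,  34.,  99.,  58.,  55., -28.]), np.float64(43.3))
K1 45 0 45 (array([-64.,  40.,  83.,  43.,  79., -36.]), np.float64(59.3))
K2/3 90 0 45 (array([-38.,  33., 101.,  35.,  79., -55.]), np.float64(40.9))
K2/3 -90 0 45 (array([  13.,   34.,   99.,  -48.,   68., -140.]), np.float64(25.6))
K4lo -90 0 45 (array([  -3.,   41.,   73.,  -48.,   71., -164.]), np.float64(1.2))
K4lo -45 0 45 none
K4lo -10 0 45 (array([-24.,  28., 104.,  68.,  10.,  12.]), np.float64(0.5))
K4lo 20 0 45 (array([-34.,  30.,  99.,  63.,  40., -11.]), np.float64(29.7))
K4lo 60 0 45 (array([-37.,  38.,  80.,  47.,  75., -25.]), np.float64(61.9))
K4hi -90 0 45 none
K4hi -45 0 45 (array([-10.,  21.,  88., -40.,  39., 149.]), np.float64(16.1))
K4hi -10 0 45 (array([-24.,  17.,  95.,  22.,  26.,  60.]), np.float64(16.2))
K4hi 20 0 45 (array([-34.,  20.,  90.,  47.,  51.,  12.]), np.float64(40.9))
K4hi 60 0 45 (array([-37.,  30.,  72.,  45.,  87., -14.]), np.float64(59.1))
K1 -75 180 45 (ar
[... 375 characters left out ...]
loat64(40.2))
K2/3 -90 180 45 (array([ 13.,  34.,  99., -48.,  68.,  40.]), np.float64(33.4))
K4lo -90 180 45 (array([ -3.,  41.,  73., -48.,  71.,  16.]), np.float64(33.1))
K4lo -45 180 45 (array([-10.,  31.,  97., -63.,  27.,  -3.]), np.float64(16.8))
K4lo -10 180 45 none
K4lo 20 180 45 none
K4lo 60 180 45 (array([-37.,  38.,  80.,  47.,  75., 155.]), np.float64(10.7))
K4hi -90 180 45 (array([ -3.,  34.,  65., -46.,  82.,   4.]), np.float64(35.9))
K4hi -45 180 45 (array([-10.,  21.,  88., -40.,  39., -31.]), np.float64(28.9))
K4hi -10 180 45 (array([ -24.,   17.,   95.,   22.,   26., -120.]), np.float64(16.2))
K4hi 20 180 45 none
K4hi 60 180 45 none
real	0m4.919s
user	0m5.479s
sys	0m0.032s
```

View pics/w1.png

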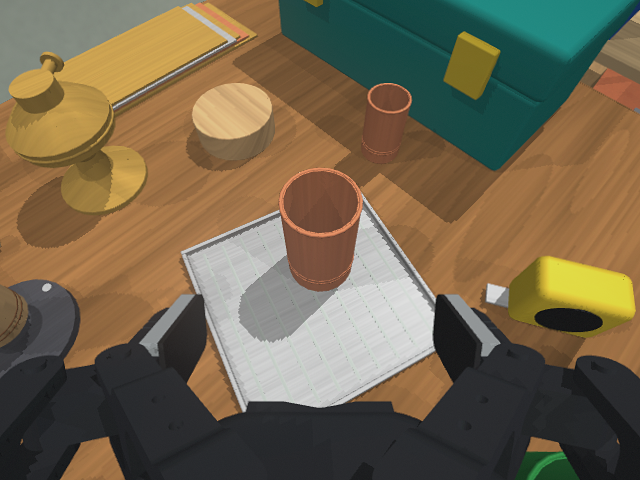

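The wrist view shows the large copper beaker centred at column 320 (rim about row 200) on the tray, between the open fingers. The small copper one is at (120, 388) on the bench. Next I check paths with the fitted kinematics and refine the positions.

```bash
cat >> ik.py <<'E'
def ik1(R,p,q):
    def f(x):
        P,Q=fk(x,PM); return np.r_[(P-p)*10,Ro.from_matrix(Q.T@R).as_rotvec()]
    r=least_squares(f,np.clip(q,LO,HI),bounds=(LO-.01,HI+.01),x_scale=30); return r.x,np.abs(r.fun).max()
def path(R,p,q=None,start=None):
    """straight interpolation from the present pose: prints worst IK error, margin, rows needed"""
    if start is None: o=env.observe(); q=np.array(o["q"]); start=(np.array(o["tool_rot"]),np.array(o["position"]))
    T,x=start; rv=Ro.from_matrix(T.T@R).as_rotvec(); D=np.array(p)-x; n=int(np.ceil(max(np.degrees(np.linalg.norm(rv))/7.16,np.linalg.norm(D)/.0417,1)))
    e=0;m=99;st=0
    for i in range(1,n+1):
        q2,er=ik1(T@Ro.from_rotvec(rv*i/n).as_matrix(),x+D*i/n,q); e=max(e,er); st=max(st,np.abs(q2-q).max()); q=q2; m=min(m,(q-LO).min(),(HI-q).min())
    print("   path rows",n,"err",round(e,4),"margin",round(m,1),"maxstep",round(st,1),"q",q.round(0)); return q,(R,np.array(p))
E
python3 - <<'E'
from ik import *
def circ(p,r):
    s=least_squares(lambda c:np.hypot(p[:,0]-c[0],p[:,1]-c[1])-r,p[:,:2].mean(0),loss="soft_l1",f_scale=.002); return s.x.round(4),np.sqrt(np.mean(s.fun**2)).round(4)
im=env.get_image("wrist");W=world(im).reshape(-1,3);W=W[~np.isnan(W[:,0])]
b=W[(np.hypot(W[:,0]-.4975,W[:,1]+.339)<.045)&(W[:,2]>.104)&(W[:,2]<.115)];print("rim wrist",len(b),circ(b,.0285),b[:,2].mean())
for az in(15,30,45):
    R=goal(az,0); g=np.array([.4975,-.339,.079])
    q,s=path(R,tcp(g,R)-.12*R[:,2]); jog(R,tcp(g,R)-.12*R[:,2])
    q,s=path(R,tcp(g,R),q,s)
    q,s=path(R,tcp(g+[0,0,.12],R),q,s)
    R2=goal(90,180); g2=np.array([.447,.013-.022,.18]); q,s=path(R2,tcp(g2,R2),q,s)
    q,s=path(R2,tcp(g2-[0,0,.108],R2),q,s)
    R3=goal(-90,0);g3=np.array([.447,.013+.022,.072]);
    for yaw in (45,0,-45,-90):
        Rm=goal(yaw,180+ (90-yaw)*0); q,s=path(Rm,tcp([.447,.013,.25],Rm),q,s)
    print("")
E
```

```text
rim wrist 1438 (array([ 0.4965, -0.3399]), np.float64(0.0011)) 0.10793599233139325
   path rows 9 err 0.0 margin 4.0 maxstep 45.2 q [-74.  23.  98.  50.  68. -23.]
row [2.01 5.79 4.69] [ 41.91   0.8  -42.27] | dist 7.7 ang 59.5
   path rows 3 err 0.0 margin 42.9 maxstep 4.7 q [-64.  34.  99.  58.  55. -28.]
   path rows 3 err 0.0 margin 45.3 maxstep 5.8 q [-64.  23.  91.  50.  66. -11.]
   path rows 19 err 0.0 margin 30.9 maxstep 9.9 q [-38.  23.  95.  34.  93. 134.]
   path rows 3 err 0.0 margin 34.0 maxstep 4.6 q [-38.  33. 101.  35.  79. 125.]
   path rows 7 err 0.0071 margin -0.0 maxstep 7.1 q [-41.   3. 110.  49.  72. 165.]
   path rows 7 err 0.2148 margin -0.0 maxstep 13.2 q [-27.  -4. 129.  88.  21. 165.]
   path rows 7 err 0.4956 margin -0.0 maxstep 10.9 q [-21.  -4. 130. 120.  10. 165.]
   path rows 7 err 0.7175 margin -0.0 maxstep 141.3 q [ 12.  14. 123. 261.  53.  69.]

   path rows 11 err 0.0 margin 4.1 maxstep 45.1 q [-74.  29.  87.  44.  80. -28.]
row [3.16 6.47 5.82] [ 52.44   0.78 -52.96] | dist 9.3 ang 74.5
   path rows 3 err 0.0 margin 51.0 maxstep 4.6 q [-64.  37. 
[... 717 characters left out ...]
  0.74 -63.64] | dist 10.7 ang 89.5
   path rows 3 err 0.0 margin 59.3 maxstep 4.7 q [-64.  40.  83.  43.  79. -36.]
   path rows 3 err 0.0 margin 61.2 maxstep 3.9 q [-64.  31.  76.  42.  90. -25.]
   path rows 21 err 0.0 margin 30.9 maxstep 8.3 q [-38.  23.  95.  34.  93. 134.]
   path rows 3 err 0.0 margin 34.0 maxstep 4.6 q [-38.  33. 101.  35.  79. 125.]
   path rows 7 err 0.0071 margin -0.0 maxstep 7.1 q [-41.   3. 110.  49.  72. 165.]
   path rows 7 err 0.2148 margin -0.0 maxstep 13.2 q [-27.  -4. 129.  88.  21. 165.]
   path rows 7 err 0.4956 margin -0.0 maxstep 10.9 q [-21.  -4. 130. 120.  10. 165.]
   path rows 7 err 0.7175 margin -0.0 maxstep 141.3 q [ 12.  14. 123. 261.  53.  69.]
```

Call:
jog_arm([
  [3.2, 6.5, 5.8, 52.4, 0.8, -53],
  [3.2, 6.5, 5.8, 52.4, 0.8, -53],
  [3.2, 6.5, 5.8, 52.4, 0.8, -53],
  [3.2, 6.5, 5.8, 52.4, 0.8, -53],
  [3.2, 6.5, 5.8, 52.4, 0.8, -53],
  [3.2, 6.5, 5.8, 52.4, 0.8, -53],
  [3.2, 6.5, 5.8, 52.4, 0.8, -53],
  [3.2, 6.5, 5.8, 52.4, 0.8, -53],
])

```text
time_s: 3.17
position: [0.439, -0.3774, 0.1485]
tool_rot: [[0.721, -0.254, 0.645], [-0.189, -0.967, -0.169], [0.667, 0.0, -0.745]]
ft_force: [0.5, 0.3, -0.4]
grip_width: 0.0848
gripper_force: 0.0
```

```bash
python3 - <<'E'
from ik import *
o=log(); q=o["q"]; print(q.round(1), "fk err",np.abs(fk(q,PM)[0]-o["position"]).max())
R=goal(30,0); g=np.array([.497,-.3395,.079]); p=tcp(g,R)-.12*R[:,2]
path(R,p); jog(R,p)
E
```

```text
[-68.8  17.5 105.9  53.   42.6  -0.2] fk err 4.038176626419698e-09
   path rows 7 err 0.0 margin 38.0 maxstep 5.9 q [-74.  29.  87.  44.  80. -28.]
row [-0.25 -0.42  0.08] [ 30.73   3.03 -32.46] | dist 0.5 ang 44.8
```

Call:
jog_arm([
  [-0.2, -0.4, 0.1, 30.7, 3, -32.5],
  [-0.2, -0.4, 0.1, 30.7, 3, -32.5],
  [-0.2, -0.4, 0.1, 30.7, 3, -32.5],
  [-0.2, -0.4, 0.1, 30.7, 3, -32.5],
  [-0.2, -0.4, 0.1, 30.7, 3, -32.5],
  [-0.2, -0.4, 0.1, 30.7, 3, -32.5],
  [-0.2, -0.4, 0.1, 30.7, 3, -32.5],
  [-0.2, -0.4, 0.1, 30.7, 3, -32.5],
])

```text
time_s: 3.83
position: [0.4395, -0.3718, 0.1448]
tool_rot: [[0.616, 0.495, 0.613], [0.348, -0.869, 0.352], [0.707, -0.004, -0.708]]
ft_force: [0.3, 0.5, 0.7]
grip_width: 0.0854
gripper_force: 0.0
```

```bash
python3 - <<'E'
from ik import *
o=log(); print(o["position"],o["ft_force"])
R=goal(30,0); g=np.array([.497,-.3395,.079]); p=tcp(g,R)
path(R,p); jog(R,p)
E
```

```text
[ 0.43946764 -0.3718134   0.14475352] [0.28105397 0.46759716 0.68047463]
   path rows 3 err 0.0 margin 51.0 maxstep 4.5 q [-65.  37.  91.  50.  67. -31.]
row [ 0.03  0.06 11.82] [ 0.1   0.05 -0.41] | dist 11.8 ang 0.4
```

Call:
jog_arm([
  [0, 0, 3, 0, 0, 0],
  [0, 0, 6, 0, 0, -0.2],
  [0, 0.1, 9, 0, 0, -0.4],
  [0, 0.1, 11.8, 0, 0, -0.4],
  [0, 0.1, 11.8, 0, 0, -0.4],
  [0, 0.1, 11.8, 0, 0, -0.4],
])

```text
time_s: 4.33
position: [0.5119, -0.328, 0.0612]
tool_rot: [[0.614, 0.499, 0.611], [0.352, -0.866, 0.354], [0.706, -0.003, -0.708]]
ft_force: [-0.8, -0.2, 0.4]
grip_width: 0.0853
gripper_force: 0.0
```

Call:
jog_arm([
  [0, 0, 0, 0, 0, 0],
  [0, 0, 0, 0, 0, 0],
  [0, 0, 0, 0, 0, 0],
  [0, 0, 0, 0, 0, 0],
  [0, 0, 0, 0, 0, 0],
  [0, 0, 0, 0, 0, 0],
  [0, 0, 0, 0, 0, 0],
  [0, 0, 0, 0, 0, 0],
], hand=0, newtons=40)

```text
time_s: 5.0
position: [0.5116, -0.3303, 0.063]
tool_rot: [[0.613, 0.498, 0.613], [0.353, -0.867, 0.352], [0.707, 0.001, -0.707]]
ft_force: [-2.7, -1.3, 6.1]
grip_width: 0.0569
gripper_force: 41.0
```

```bash
python3 - <<'E'
from ik import *
o=log(); print(o["position"],o["ft_force"],o["grip_width"],o["gripper_force"])
R=np.array(o["tool_rot"]); p=o["position"]+[0,0,.12]; path(R,p); jog(R,p)
save(env.get_image("wrist"),"w2.png")
E
```

```text
[ 0.51160462 -0.33032257  0.06304968] [-2.71134229 -1.27817667  6.06456573] 0.05689741705746443 41.00916946073994
   path rows 3 err 0.0 margin 52.8 maxstep 4.4 q [-65.  27.  84.  46.  78. -18.]
row [ 8.48  0.01 -8.49] [0. 0. 0.] | dist 12.0 ang 0.0
```

View pics/w2.png

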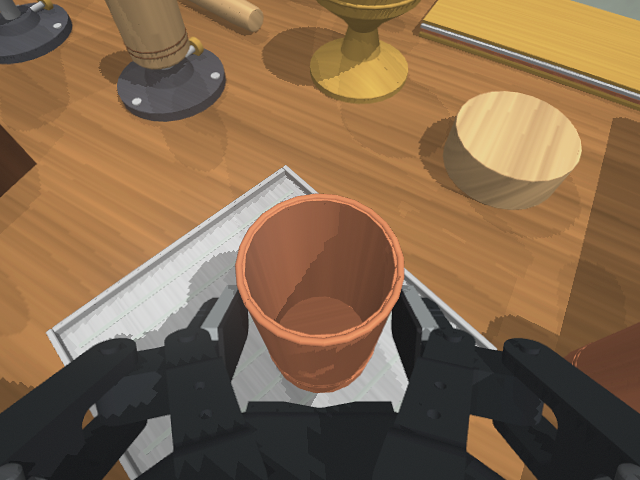

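```bash
python3 - <<'E'
from ik import *
o=env.observe()
im=env.get_image("wrist");W=world(im).reshape(-1,3);W=W[~np.isnan(W[:,0])]
b=W[(np.hypot(W[:,0]-.4975,W[:,1]+.339)<.045)&(W[:,2]>.1045)&(W[:,2]<.115)]
s=least_squares(lambda c:np.hypot(b[:,0]-c[0],b[:,1]-c[1])-.0285,b[:,:2].mean(0),loss="soft_l1",f_scale=.002)
print(s.x,len(b),b[:,2].mean())
T=np.array(o["tool_rot"])
print(((W[(np.hypot(W[:,0]-.4975,W[:,1]+.339)<.033)&(W[:,2]>.04)&(W[:,2]<.115)]-o["position"])@T*100).max(0))
for z in(.06,.07,.079,.09,.1): print(z,(T.T@(np.r_[s.x,z]-o["position"])*100).round(2))
# finger tip points in tool frame
L=(W-o["position"])@T*100; m=(abs(L[:,1])>2.9)&(abs(L[:,1])<6)&(L[:,2]>-6)&(L[:,2]<3)&(abs(L[:,0])<2)
for sg in(1,-1):
    k=L[m&(sg*L[:,1]>0)]; print(len(k),k[:,2].max() if len(k) else"",np.percentile(k,[5,50,95],axis=0).round(2))
E
```

```text
[ 0.49637453 -0.33998157] 7365 0.10873845127745772
[4.18916328 3.28475995 2.31926436]
0.06 [-1.49  0.08 -1.06]
0.07 [-0.78  0.08 -1.76]
0.079 [-0.15  0.08 -2.4 ]
0.09 [ 0.63  0.08 -3.18]
0.1 [ 1.34  0.08 -3.89]
1458 -3.5139333830541513 [[-1.01  2.94 -5.91]
 [ 0.55  2.98 -5.08]
 [ 1.51  4.15 -4.01]]
608 -3.840606223941408 [[ 0.52 -4.06 -5.93]
 [ 0.93 -3.35 -5.17]
 [ 1.   -2.95 -4.2 ]]
```

Call:
jog_arm([
  [0, 0, 0, 0, 0, 0],
  [1, 0, -1, 0, 0, 0],
  [3, 0, -3, 0, 0, 0],
  [6, 0, -6, 0, 0, 0],
  [8.5, 0, -8.5, 0, 0, 0],
  [8.5, 0, -8.5, 0, 0, 0],
], newtons=60)

```text
time_s: 5.6
position: [0.5128, -0.3316, 0.1888]
tool_rot: [[0.61, 0.499, 0.616], [0.36, -0.867, 0.345], [0.706, 0.011, -0.708]]
ft_force: [0.2, -1.0, -1.2]
grip_width: 0.0559
gripper_force: 64.3
```

```bash
python3 - <<'E'
from ik import *
o=log(); print(o["position"],o["ft_force"],o["grip_width"],o["gripper_force"])
ct=env.get_image("top");cs=env.get_image("scene")
# block pose: points on dark top faces / groove
for im in(ct,cs):
    W=world(im).reshape(-1,3);W=W[~np.isnan(W[:,0])]
    b=W[(abs(W[:,0]-.45)<.1)&(abs(W[:,1]-.01)<.13)&(W[:,2]>.041)&(W[:,2]<.049)].astype(np.float32)
    print("block",cv2.minAreaRect(b[:,:2].copy()))
R2=goal(90,180); g2=np.array([.447,.013-.022,.20]); p=tcp(g2,R2); q,s=path(R2,p); jog(R2,p)
E
```

```text
[ 0.51277231 -0.33164753  0.1887996 ] [ 0.22076373 -0.98504881 -1.2299707 ] 0.0558524586651854 64.29956322186626
block ((0.439583420753479, 0.019054196774959564), (0.12039602547883987, 0.18005327880382538), 3.2814722061157227)
block ((0.44303837418556213, 0.015403568744659424), (0.12415512651205063, 0.18342462182044983), 2.7847139835357666)
   path rows 20 err 0.0 margin 29.2 maxstep 8.9 q [-38.  22.  93.  34.  95. 136.]
row [  8.03 -32.56   7.95] [  0.23 -52.44 128.25] | dist 34.5 ang 138.6
```

```bash
cat >> ik.py <<'E'
C=np.array([.4413,.0172,0]); U=np.array([np.cos(np.radians(93)),np.sin(np.radians(93)),0])
E
python3 - <<'E'
from ik import *
R2=goal(93,180); g2=C-.0225*U+[0,0,.20]; p=tcp(g2,R2); q,s=path(R2,p); jog(R2,p)
E
```

```text
path rows 20 err 0.0 margin 30.7 maxstep 8.8 q [-37.  22.  93.  33.  96. 135.]
row [  7.83 -33.16   7.75] [  0.23 -54.38 125.3 ] | dist 34.9 ang 136.6
```

Call:
jog_arm([
  [0.4, -1.7, 0.4, 0, -2.7, 6.3],
  [0.8, -3.3, 0.8, 0, -5.4, 12.5],
  [1.2, -5, 1.2, 0, -8.2, 18.8],
  [1.6, -6.6, 1.6, 0, -10.9, 25.1],
  [2, -8.3, 2, 0, -13.6, 31.3],
  [2.4, -10, 2.4, 0, -16.3, 37.6],
  [2.8, -11.6, 2.8, 0.1, -19, 43.9],
  [3.2, -13.3, 3.2, 0.1, -21.8, 50.1],
])

```text
time_s: 6.37
position: [0.4838, -0.1904, 0.1803]
tool_rot: [[0.928, -0.236, 0.289], [-0.332, -0.875, 0.352], [0.17, -0.423, -0.89]]
ft_force: [-0.1, 0.0, -1.7]
grip_width: 0.0557
gripper_force: 64.5
```

```bash
python3 - <<'E'
from ik import *
o=log();print(o["ft_force"],o["grip_width"])
R2=goal(93,180); g2=C-.0225*U+[0,0,.20]; p=tcp(g2,R2); q,s=path(R2,p); jog(R2,p)
E
```

```text
[-0.1007604   0.00202501 -1.67902271] 0.0556528546589341
   path rows 12 err 0.0 margin 30.7 maxstep 8.1 q [-37.  22.  93.  33.  96. 135.]
row [-10.62 -16.83   5.74] [  0.13 -32.14  74.82] | dist 20.7 ang 81.4
```

Call:
jog_arm([
  [-0.9, -1.4, 0.5, 0, -2.7, 6.2],
  [-1.8, -2.8, 1, 0, -5.4, 12.5],
  [-2.7, -4.2, 1.4, 0, -8, 18.7],
  [-3.5, -5.6, 1.9, 0, -10.7, 24.9],
  [-4.4, -7, 2.4, 0, -13.4, 31.2],
  [-5.3, -8.4, 2.9, 0.1, -16.1, 37.4],
  [-6.2, -9.8, 3.3, 0.1, -18.7, 43.6],
  [-7.1, -11.2, 3.8, 0.1, -21.4, 49.9],
])

```text
time_s: 7.03
position: [0.4551, -0.0558, 0.1814]
tool_rot: [[0.458, -0.889, 0.01], [-0.734, -0.372, 0.568], [-0.501, -0.268, -0.823]]
ft_force: [-0.5, -0.2, -2.1]
grip_width: 0.0559
gripper_force: 64.4
```

```bash
python3 - <<'E'
from ik import *
o=log();print(o["ft_force"],o["grip_width"])
R2=goal(93,180); g2=C-.0225*U+[0,0,.15]; p=tcp(g2,R2); q,s=path(R2,p); jog(R2,p)
E
```

```text
[-0.48562882 -0.18298843 -2.11767733] 0.05591842204410987
   path rows 4 err 0.0 margin 34.9 maxstep 5.6 q [-37.  26.  96.  33.  90. 130.]
row [-3.16 -0.02  7.9 ] [ 2.000e-02 -1.075e+01  2.495e+01] | dist 8.5 ang 27.2
```

Call:
jog_arm([
  [-0.8, 0, 2, 0, -2.7, 6.3],
  [-1.6, 0, 4, 0, -5.4, 12.5],
  [-2.4, 0, 6, 0, -8.1, 18.7],
  [-3.2, 0, 7.9, 0, -10.8, 25],
  [-3.2, 0, 7.9, 0, -10.8, 25],
  [-3.2, 0, 7.9, 0, -10.8, 25],
])

```text
time_s: 7.53
position: [0.4414, 0.0114, 0.1324]
tool_rot: [[0.044, -0.998, -0.038], [-0.707, -0.058, 0.705], [-0.706, -0.004, -0.708]]
ft_force: [0.4, -0.5, -3.1]
grip_width: 0.0556
gripper_force: 64.8
```

```bash
cat > cyl.py <<'E'
from ik import *
def cyl(names=("top","scene"),c=None,rad=.09,zmin=.05,a0=None,r=.030):
    """fit a cylinder of known radius to copper-coloured points near c; returns (point, axis) per camera"""
    out=[]
    for n in names:
        im=env.get_image(n);W=world(im);hsv=cv2.cvtColor(im["frame"],cv2.COLOR_RGB2HSV)
        rgb=im["frame"].astype(int); m=(hsv[...,0]<12)&(hsv[...,1]>95)&(hsv[...,2]>60)
        m&=(np.linalg.norm(W-c,axis=2)<rad)&(W[...,2]>zmin)
        b=W[m]
        if len(b)<40: print(n,"few",len(b)); continue
        def f(x):
            a=x[3:]/np.linalg.norm(x[3:]); d=b-x[:3]; return np.linalg.norm(d-np.outer(d@a,a),axis=1)-r
        s=least_squares(f,np.r_[c-[0,0,.0],a0],loss="soft_l1",f_scale=.0015); a=s.x[3:]/np.linalg.norm(s.x[3:])
        t=(b-s.x[:3])@a; lo,hi=np.percentile(t,[1,99]); 
        print(n,len(b),"rms",np.sqrt(np.median(s.fun**2)).round(4),"axis",a.round(3),"az",np.degrees(np.arctan2(a[1],a[0])).round(1),"elev",np.degrees(np.arcsin(a[2])).round(1),"ends",(s.x[:3]+lo*a).round(4),(s.x[:3]+hi*a).round(4),"len",(hi-lo).round(3))
        out.append((s.x[:3],a,lo,hi))
    return out
E
python3 - <<'E'
from cyl import *
o=log();print(o["ft_force"],o["grip_width"])
R2=goal(93,180); g2=C-.0225*U+[0,0,.0715]; p=tcp(g2,R2); q,s=path(R2,p); jog(R2,p)
g=o["position"]-.025*np.array(o["tool_rot"])[:,2]
cyl(c=g+.0225*U,a0=-U)
save(env.get_image("scene"),"s2.png",(150,350,220,480),3)
E
```

```text
[ 0.39925998 -0.49401969 -3.13188452] 0.05557207768899638
   path rows 2 err 0.0 margin 38.4 maxstep 5.0 q [-37.  34. 101.  33.  80. 124.]
row [5.48 0.01 5.63] [ 0.05 -0.11  0.41] | dist 7.9 ang 0.4
top 1135 rms 0.0011 axis [ 0.071 -0.994  0.083] az -85.9 elev 4.7 ends [0.4343 0.069  0.1396] [ 0.4416 -0.0335  0.1481] len 0.103
scene 669 rms 0.001 axis [ 0.071 -0.994  0.088] az -85.9 elev 5.0 ends [0.4382 0.0648 0.1403] [ 0.4454 -0.0378  0.1493] len 0.103
```

View pics/s2.png

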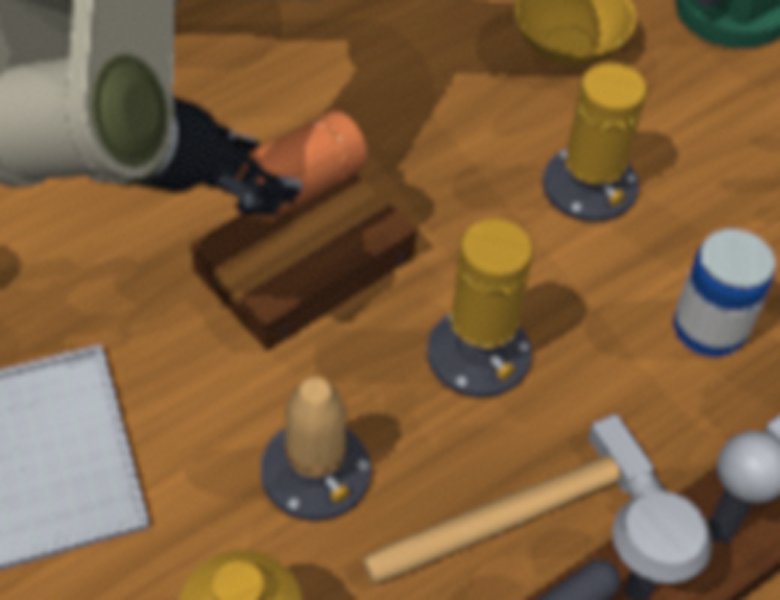

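The beaker is held at crop (150, 320), mouth towards −y, and sags 5° above the groove. I level it and lower it.

```bash
python3 - <<'E'
from ik import *
o=env.observe(); T=np.array(o["tool_rot"]); x=o["position"]
a=np.array([.071,-.994,.0855]);a/=np.linalg.norm(a); t=-U
w=np.cross(a,t); w*=np.arcsin(np.linalg.norm(w))/np.linalg.norm(w); Q=Ro.from_rotvec(w).as_matrix()
mid=np.array([.4399,.0156,.1443]); new=mid+[.0012,0,0]; 
for z in(.11,.0700): new[2]=z; R=Q@T; p=new+Q@(x-mid); path(R,p); jog(R,p); print(p)
E
```

```text
path rows 1 err 0.0 margin 39.9 maxstep 5.2 q [-38.  31.  99.  36.  88. 125.]
row [ 2.38 -0.08  2.52] [ 0.81 -4.9   0.78] | dist 3.5 ang 5.0
[0.44346359 0.01148508 0.09898881]
   path rows 2 err 0.0 margin 39.3 maxstep 4.9 q [-38.  35. 100.  36.  83. 122.]
row [ 5.2  -0.05  5.37] [ 0.81 -4.9   0.78] | dist 7.5 ang 5.0
[0.44346359 0.01148508 0.05898881]
```

Call:
jog_arm([
  [1.2, 0, 1.3, 0.4, -2.5, 0.4],
  [2.4, -0.1, 2.5, 0.8, -4.9, 0.8],
  [3.4, -0.1, 3.5, 0.8, -4.9, 0.8],
  [4.2, -0.1, 4.4, 0.8, -4.9, 0.8],
  [4.8, -0.1, 5, 0.8, -4.9, 0.8],
  [5.1, -0.1, 5.3, 0.8, -4.9, 0.8],
  [5.2, -0.1, 5.4, 0.8, -4.9, 0.8],
  [5.2, -0.1, 5.4, 0.8, -4.9, 0.8],
])

```text
time_s: 8.35
position: [0.4434, 0.0126, 0.0586]
tool_rot: [[0.027, -0.999, -0.025], [-0.646, -0.037, 0.762], [-0.763, -0.005, -0.647]]
ft_force: [0.8, -0.6, -2.8]
grip_width: 0.0561
gripper_force: 64.7
```

```bash
python3 - <<'E'
from cyl import *
o=log();print(o["position"],o["ft_force"],o["grip_width"])
cyl(c=C+[0,0,.07],a0=-U)
E
```

```text
[0.443392   0.01260544 0.05859405] [ 0.80768041 -0.61005439 -2.79013485] 0.05607383984945896
top 124 rms 0.001 axis [ 0.004 -0.998  0.06 ] az -89.8 elev 3.4 ends [0.4413 0.0687 0.0646] [ 0.4417 -0.035   0.0708] len 0.104
scene 658 rms 0.0012 axis [ 0.05  -0.999 -0.001] az -87.1 elev -0.0 ends [0.4407 0.0661 0.0708] [ 0.4459 -0.0372  0.0708] len 0.103
```

Call:
jog_arm([
  [0.1, 0, 0.1, 0, 0, 0],
  [0.1, 0, 0.1, 0, 0, 0],
  [0.1, 0, 0.1, 0, 0, 0],
])

```text
time_s: 8.7
position: [0.4435, 0.0129, 0.0577]
tool_rot: [[0.028, -0.999, -0.024], [-0.645, -0.036, 0.763], [-0.763, -0.005, -0.646]]
ft_force: [1.3, -2.0, 6.4]
grip_width: 0.0558
gripper_force: 66.1
```

Call:
jog_arm([
  [0.1, 0, 0, 0, 0, 0],
  [0.1, 0, 0, 0, 0, 0],
  [0.1, 0, 0, 0, 0, 0],
  [0.1, 0, 0, 0, 0, 0],
  [0.1, 0, 0, 0, 0, 0],
], hand=1)

```text
time_s: 9.12
position: [0.4431, 0.0124, 0.0561]
tool_rot: [[0.026, -0.999, -0.025], [-0.645, -0.036, 0.763], [-0.763, -0.004, -0.646]]
ft_force: [0.1, -0.2, 0.1]
grip_width: 0.0853
gripper_force: 0.0
```

```bash
python3 - <<'E'
from cyl import *
o=log();print(o["position"],o["ft_force"],o["grip_width"])
q0=o["q"];T=np.array(o["tool_rot"]);x=np.array(o["position"])
# retract along -z 12cm, then to K3 pre via intermediate orientations
p=x-.15*T[:,2]; q,s=path(T,p)
R3=goal(-87,0); g3=C+.0225*U+[0,0,.0725]; pre=tcp(g3,R3)-.13*R3[:,2]
b=ik(R3,pre,seeds(g3,30)); print("pre",b)
b=ik(R3,tcp(g3,R3),seeds(g3,30)); print("K3",b)
# candidates for intermediate: vertical tool with yaw
for yaw in range(-180,180,30):
    Rm=goal(yaw,0,0); pm=np.array([.43,.0,.25])
    print("yaw",yaw); q1,s1=path(Rm,pm,q,s); q2,s2=path(R3,pre,q1,s1)
E
```

```text
[0.44309273 0.0124248  0.05611623] [ 0.05370325 -0.21423646  0.11939081] 0.08526171870120267
   path rows 4 err 0.0 margin 39.0 maxstep 5.0 q [-48.  31.  86.  31. 103. 126.]
pre (array([  23.92177704,   28.18902082,   89.22817948,  -41.59893273,
         84.17687927, -146.45502604]), np.float64(18.804973959421716))
K3 (array([  13.66078967,   33.32828736,  101.46668434,  -49.47858996,
         66.08504961, -139.71862486]), np.float64(25.54137514057311))
yaw -180
   path rows 15 err 0.8665 margin -0.0 maxstep 7.5 q [-50.  -9. 124.  56.  56. 165.]
   path rows 15 err 0.8583 margin -0.0 maxstep 5.6 q [ 11.  19.  91. -20.  74. 165.]
yaw -150
   path rows 11 err 0.5647 margin -0.0 maxstep 8.6 q [-40.  -3. 107.  33.  71. 165.]
   path rows 11 err 0.5619 margin -0.0 maxstep 5.2 q [ 11.  19.  91. -20.  74. 165.]
yaw -120
   path rows 9 err 0.2738 margin -0.0 maxstep 7.7 q [-27.   4.  93.  15.  82. 165.]
   path rows 8 err 0.4973 margin -0.0 maxstep 4.9 q [ 11.  19.  91. -20.  74. 165.]
yaw -90
   path rows 7 err 0.0 margin 1.1 maxstep 7.2 q [-16.   7.  86.   0.  86. 164.]
   path rows 7 err 
[... 773 characters left out ...]
 path rows 22 err 0.0 margin 43.7 maxstep 5.6 q [-16.   7.  86.   0.  86.  14.]
   path rows 21 err 0.4973 margin -0.0 maxstep 12.2 q [ 11.  19.  91. -20.  74. 165.]
yaw 90
   path rows 25 err 0.0 margin 44.2 maxstep 6.5 q [-16.   7.  86.  -0.  86. -16.]
   path rows 25 err 0.4973 margin -0.0 maxstep 12.9 q [ 11.  19.  91. -20.  74. 165.]
yaw 120
   path rows 22 err 0.8332 margin -0.0 maxstep 46.0 q [-20.  -6. 134. 145.  10. 165.]
   path rows 22 err 1.1655 margin -0.0 maxstep 25.6 q [ 11.  19.  91. -20.  74. 165.]
yaw 150
   path rows 18 err 0.9848 margin -0.0 maxstep 39.9 q [-22.  -7. 133. 113.  10. 165.]
   path rows 18 err 1.0699 margin -0.0 maxstep 28.5 q [ 11.  19.  91. -20.  74. 165.]
```

```bash
python3 - <<'E'
from cyl import *
o=log()
T=np.array(o["tool_rot"]);x=np.array(o["position"])
p=x-.15*T[:,2]; q,s=path(T,p)
R3=goal(-87,180); g3=C+.0225*U+[0,0,.0725]; pre=tcp(g3,R3)-.13*R3[:,2]
for yaw in(-30,0,30):
    Rm=goal(yaw,0,0); pm=np.array([.43,.0,.25])
    print("yaw",yaw); q1,s1=path(Rm,pm,q,s); q2,s2=path(R3,pre,q1,s1); q3,s3=path(R3,tcp(g3,R3),q2,s2)
    q4,s4=path(R3,tcp(g3+[0,0,.17],R3),q3,s3)
    for az in(30,45,60):
      for am in((-30,90),(-15,90),(-60,120)):
        print("K4 az",az,am);Rm=goal(*am,20);q5,s5=path(Rm,np.array([.5,-.05,.25]),q4,s4); R4=goal(az,0);g4=np.array([.6355,-.1035,.25]);q6,s6=path(R4,tcp(g4,R4),q5,s5);path(R4,tcp(g4-[0,0,.15],R4),q6,s6)
E
```

```text
path rows 4 err 0.0 margin 39.0 maxstep 5.0 q [-48.  31.  86.  31. 103. 126.]
yaw -30
   path rows 11 err 0.0 margin 41.5 maxstep 3.4 q [-16.   7.  86.  -0.  86. 104.]
   path rows 18 err 0.0 margin 39.9 maxstep 4.0 q [ 24.  28.  89. -42.  84.  34.]
   path rows 4 err 0.0 margin 32.0 maxstep 4.6 q [ 14.  33. 101. -49.  66.  40.]
   path rows 5 err 0.0 margin 33.6 maxstep 4.1 q [ 14.  19.  90. -44.  84.  21.]
K4 az 30 (-30, 90)
   path rows 20 err 0.0 margin 0.1 maxstep 11.8 q [ -17.    7.   90.   -5.   64. -165.]
   path rows 21 err 0.8717 margin -0.0 maxstep 8.9 q [ -13.   17.  103.  -81.   10. -165.]
   path rows 4 err 0.9187 margin -0.0 maxstep 3.4 q [ -13.   30.  103.  -81.   10. -165.]
K4 az 30 (-15, 90)
   path rows 22 err 0.164 margin -0.0 maxstep 13.2 q [ -13.    7.   91.  -12.   61. -165.]
   path rows 19 err 0.8717 margin -0.0 maxstep 9.7 q [ -13.   17.  103.  -81.   10. -165.]
   path rows 4 err 0.9187 margin -0.0 maxstep 3.4 q [ -13.   30.  103.  -81.   10. -165.]
K4 az 30 (-60, 120)
   path rows 13 err 0.0 margin 37.4 maxstep 9.9 q [-11.  10.  85. -16.  72. -97.]
   path
[... 6878 characters left out ...]
0 maxstep 9.8 q [ -12.   17.  103.  -81.   10. -165.]
   path rows 4 err 1.2584 margin -0.0 maxstep 3.4 q [ -12.   29.  104.  -81.   10. -165.]
K4 az 60 (-15, 90)
   path rows 22 err 0.164 margin -0.0 maxstep 13.2 q [ -13.    7.   91.  -12.   61. -165.]
   path rows 23 err 1.1624 margin -0.0 maxstep 11.3 q [ -12.   17.  103.  -81.   10. -165.]
   path rows 4 err 1.2584 margin -0.0 maxstep 3.4 q [ -12.   29.  104.  -81.   10. -165.]
K4 az 60 (-60, 120)
   path rows 13 err 0.0 margin 37.4 maxstep 9.9 q [-11.  10.  85. -16.  72. -97.]
   path rows 19 err 0.0 margin 50.3 maxstep 5.0 q [-37.  29.  70.  45.  88. -12.]
   path rows 4 err 0.0 margin 60.9 maxstep 3.6 q [-37.  39.  81.  47.  74. -26.]
```

Call:
jog_arm([
  [0, 0, -3, 0, 0, 0],
  [0, 0, -7, 0, 0, 0],
  [0, 0, -11, 0, 0, 0],
  [0, 0, -15, 0, 0, 0],
  [0, 0, -15, 0, 0, 0],
])

```text
time_s: 9.53
position: [0.4486, -0.1074, 0.1559]
tool_rot: [[0.029, -0.999, -0.019], [-0.651, -0.033, 0.758], [-0.759, -0.01, -0.652]]
ft_force: [-0.1, 0.2, 0.7]
grip_width: 0.0854
gripper_force: 0.0
```

```bash
python3 - <<'E'
from cyl import *
o=log()
cyl(c=C+[0,0,.07],a0=-U)
Rm=goal(30,0,0); pm=np.array([.43,.0,.25]);path(Rm,pm); jog(Rm,pm)
E
```

```text
top 953 rms 0.0012 axis [ 0.045 -0.999  0.007] az -87.4 elev 0.4 ends [0.4371 0.0689 0.069 ] [ 0.4417 -0.0337  0.0697] len 0.103
scene 779 rms 0.0012 axis [ 0.065 -0.998  0.005] az -86.3 elev 0.3 ends [0.4395 0.0649 0.0692] [ 0.4463 -0.0376  0.0697] len 0.103
   path rows 18 err 0.0 margin 43.4 maxstep 4.7 q [-16.   7.  86.  -0.  86.  44.]
row [-14.07   1.3    1.59] [ -50.78   30.17 -109.22] | dist 14.2 ang 124.2
```

Call:
jog_arm([
  [-3, 0.2, 0.3, -2.8, 1.7, -6.1],
  [-6, 0.5, 0.6, -5.6, 3.4, -12.1],
  [-9, 0.8, 1, -8.5, 5, -18.2],
  [-12, 1.1, 1.4, -11.3, 6.7, -24.3],
  [-14, 1.3, 1.6, -14.1, 8.4, -30.3],
  [-14, 1.3, 1.6, -16.9, 10.1, -36.4],
  [-14, 1.3, 1.6, -19.7, 11.7, -42.5],
  [-14, 1.3, 1.6, -22.6, 13.4, -48.5],
])

```text
time_s: 10.3
position: [0.4291, 0.0016, 0.2485]
tool_rot: [[0.785, -0.561, -0.261], [-0.416, -0.791, 0.45], [-0.459, -0.244, -0.854]]
ft_force: [0.0, 0.0, 0.3]
grip_width: 0.0852
gripper_force: 0.0
```

```bash
cat >> ik.py <<'E'
G3=np.array([.4383,.0669,.0725])-.030*U
R3=goal(-87,180); K3=tcp(G3,R3); PRE3=K3-.13*R3[:,2]
E
python3 - <<'E'
from ik import *
o=log()
Rm=goal(30,0,0); pm=np.array([.43,.0,.25]);
path(R3,PRE3); jog(R3,PRE3); q,s=path(Rm,pm); path(R3,PRE3,q,s)
E
```

```text
path rows 19 err 0.0 margin 39.8 maxstep 3.9 q [ 24.  28.  90. -42.  84.  33.]
row [ 0.66 -6.56 13.43] [-83.06 -24.88 -98.76] | dist 15.0 ang 131.4
   path rows 10 err 0.0 margin 54.8 maxstep 5.4 q [-16.   7.  86.   0.  86.  44.]
   path rows 11 err 0.0 margin 39.8 maxstep 4.2 q [ 24.  28.  90. -42.  84.  33.]
```

Call:
jog_arm([
  [0, -0.5, 0, -4.4, -1.3, -5.2],
  [0, -1, 0, -8.7, -2.6, -10.4],
  [0, -1.5, 0, -13.1, -3.9, -15.6],
  [0, -2, 0, -17.5, -5.2, -20.8],
  [0, -2.5, 0, -21.9, -6.5, -26],
  [0, -3, 0, -26.2, -7.9, -31.2],
  [0, -3.5, 0, -30.6, -9.2, -36.4],
  [0, -4, 0, -35, -10.5, -41.6],
])

```text
time_s: 10.97
position: [0.452, 0.0327, 0.2578]
tool_rot: [[0.803, 0.318, -0.504], [0.302, -0.946, -0.116], [-0.514, -0.059, -0.856]]
ft_force: [0.7, 0.6, 0.5]
grip_width: 0.0854
gripper_force: 0.0
```

```bash
python3 - <<'E'
from ik import *
o=log(); path(R3,PRE3); jog(R3,PRE3)
E
```

```text
path rows 11 err 0.0 margin 39.8 maxstep 4.0 q [ 24.  28.  90. -42.  84.  33.]
row [ 6.79 -7.27  9.41] [-48.22 -14.2  -57.01] | dist 13.7 ang 76.0
```

Call:
jog_arm([
  [0.6, -0.7, 0.6, -4.4, -1.3, -5.2],
  [1.2, -1.3, 1.4, -8.8, -2.6, -10.4],
  [1.8, -2, 2.2, -13.2, -3.9, -15.5],
  [2.4, -2.6, 3, -17.5, -5.2, -20.7],
  [3.1, -3.3, 4, -21.9, -6.5, -25.9],
  [3.7, -4, 5, -26.3, -7.7, -31.1],
  [4.3, -4.6, 6, -30.7, -9, -36.3],
  [4.9, -5.3, 6.8, -35.1, -10.3, -41.5],
])

```text
time_s: 11.63
position: [0.4401, 0.0897, 0.1769]
tool_rot: [[0.234, 0.955, -0.182], [0.718, -0.296, -0.63], [-0.655, 0.017, -0.755]]
ft_force: [1.0, 0.3, -0.5]
grip_width: 0.0856
gripper_force: 0.0
```

```bash
python3 - <<'E'
from ik import *
o=log(); path(R3,PRE3); jog(R3,PRE3)
E
```

```text
path rows 3 err 0.0 margin 39.8 maxstep 3.9 q [ 24.  28.  90. -42.  84.  33.]
row [ 3.41 -1.07  1.01] [-13.09  -3.82 -15.47] | dist 3.7 ang 20.6
```

Call:
jog_arm([
  [1.1, -0.4, 0.3, -4.4, -1.3, -5.2],
  [2.3, -0.7, 0.7, -8.7, -2.6, -10.3],
  [3.4, -1.1, 1, -13.1, -3.8, -15.5],
  [3.4, -1.1, 1, -13.1, -3.8, -15.5],
  [3.4, -1.1, 1, -13.1, -3.8, -15.5],
])

```text
time_s: 12.05
position: [0.436, 0.1108, 0.1481]
tool_rot: [[-0.031, 0.999, 0.033], [0.707, 0.045, -0.706], [-0.706, 0.001, -0.708]]
ft_force: [-1.1, -0.1, 1.3]
grip_width: 0.0851
gripper_force: 0.0
```

```bash
python3 - <<'E'
from cyl import *
o=log(); print(o["position"]); path(R3,K3); jog(R3,K3)
cyl(("wrist",),c=C+[0,0,.07],a0=-U)
save(env.get_image("wrist"),"w3.png")
E
```

```text
[0.43599295 0.11079459 0.14806472]
   path rows 4 err 0.0 margin 31.8 maxstep 4.7 q [ 13.  33. 102. -50.  66.  40.]
row [ 0.1   0.05 13.07] [-0.23 -0.06 -0.34] | dist 13.1 ang 0.4
wrist 7153 rms 0.0027 axis [ 0.054 -0.998  0.045] az -86.9 elev 2.6 ends [0.4386 0.0693 0.0664] [ 0.4443 -0.0353  0.0711] len 0.105
```

View pics/w3.png

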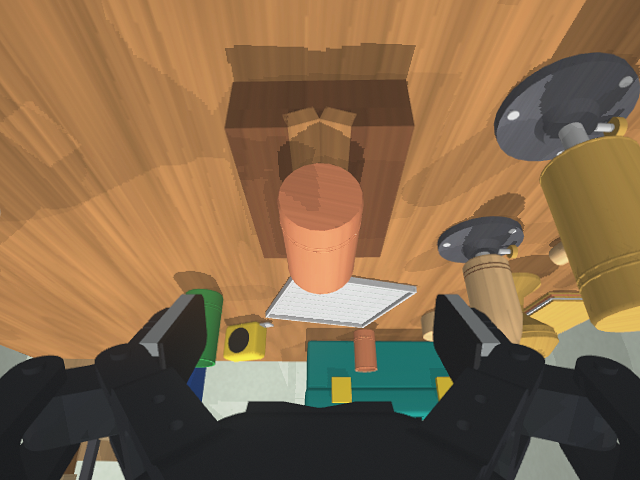

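The base of the beaker faces the camera at (200, 320), centred between the fingers. The brass beaker is at (230, 600), clear. I advance and grip.

Call:
jog_arm([
  [0, 0, 3.5, -0.2, 0, -0.3],
  [0.1, 0.1, 7, -0.2, 0, -0.3],
  [0.1, 0.1, 10.5, -0.2, 0, -0.3],
  [0.1, 0.1, 13, -0.2, 0, -0.3],
  [0.1, 0.1, 13, -0.2, 0, -0.3],
  [0.1, 0.1, 13, -0.2, 0, -0.3],
])

```text
time_s: 12.65
position: [0.4433, 0.0182, 0.0562]
tool_rot: [[-0.03, 0.999, 0.035], [0.708, 0.046, -0.705], [-0.706, 0.003, -0.708]]
ft_force: [-0.1, 0.3, -0.1]
grip_width: 0.0852
gripper_force: 0.0
```

Call:
jog_arm([
  [0, 0, 0, 0, 0, 0],
  [0, 0, 0, 0, 0, 0],
  [0, 0, 0, 0, 0, 0],
  [0, 0, 0, 0, 0, 0],
  [0, 0, 0, 0, 0, 0],
  [0, 0, 0, 0, 0, 0],
  [0, 0, 0, 0, 0, 0],
], hand=0, newtons=60)

```text
time_s: 13.23
position: [0.4423, 0.0201, 0.058]
tool_rot: [[-0.032, 0.999, 0.038], [0.707, 0.049, -0.706], [-0.707, 0.005, -0.708]]
ft_force: [-7.7, 8.6, 13.7]
grip_width: 0.054
gripper_force: 59.6
```

```bash
python3 - <<'E'
from ik import *
o=log(); print(o["position"],o["ft_force"],o["grip_width"],o["gripper_force"])
R=np.array(o["tool_rot"]); p=o["position"]+[0,0,.18]; q,s=path(R,p); jog(R,p)
for am in((-60,120),(-60,150),(-30,150),(0,180)):
  for az in(45,):
    print(am);Rm=goal(*am,20);q5,s5=path(Rm,tcp([.5,-.05,.25],Rm),q,s); R4=goal(az,0);g4=np.array([.6355,-.1035,.25]);q6,s6=path(R4,tcp(g4,R4),q5,s5);path(R4,tcp(g4-[0,0,.15],R4),q6,s6)
E
```

```text
[0.44229563 0.02010329 0.05800726] [-7.71329226  8.63915526 13.72371614] 0.05399686809936482 59.62037751451135
   path rows 5 err 0.0 margin 33.6 maxstep 4.4 q [ 13.  18.  89. -44.  85.  19.]
row [-12.72   0.08 -12.74] [0. 0. 0.] | dist 18.0 ang 0.0
(-60, 120)
   path rows 13 err 0.0 margin 37.6 maxstep 9.9 q [-11.  12.  87. -16.  68. -97.]
   path rows 21 err 0.0 margin 55.4 maxstep 4.8 q [-37.  25.  78.  46.  75.  -4.]
   path rows 4 err 0.0 margin 51.6 maxstep 4.4 q [-37.  35.  89.  53.  62. -21.]
(-60, 150)
   path rows 9 err 0.0 margin 38.4 maxstep 10.6 q [-11.  12.  87. -16.  68. -67.]
   path rows 17 err 0.0 margin 57.5 maxstep 4.1 q [-37.  25.  78.  46.  75.  -4.]
   path rows 4 err 0.0 margin 51.6 maxstep 4.4 q [-37.  35.  89.  53.  62. -21.]
(-30, 150)
   path rows 13 err 0.0 margin 37.3 maxstep 11.5 q [ -17.    8.   92.   -5.   60. -105.]
   path rows 21 err 0.0 margin 52.8 maxstep 5.0 q [-37.  25.  78.  46.  75.  -4.]
   path rows 4 err 0.0 margin 51.6 maxstep 4.4 q [-37.  35.  89.  53.  62. -21.]
(0, 180)
   path rows 13 err 0.0 margin 37.5 maxstep 13.3 q [ -23.    7.   93.    9.   61. -117.]
   path rows 20 err 0.0 margin 51.3 maxstep 6.0 q [-37.  25.  78.  46.  75.  -4.]
   path rows 4 err 0.0 margin 51.6 maxstep 4.4 q [-37.  35.  89.  53.  62. -21.]
```

Gripping pushed the arm back along its own axis, so the hold is too shallow. I regrip 5 mm deeper.

Call:
jog_arm([
  [0, 0, 0, 0, 0, 0],
  [0, 0, 0, 0, 0, 0],
  [0, 0, 0, 0, 0, 0],
  [0, 0, 0, 0, 0, 0],
  [0, 0, 0.3, 0, 0, 0],
  [0, 0, 0.5, 0, 0, 0],
  [0, 0, 0.5, 0, 0, 0],
], hand=1)

```text
time_s: 13.82
position: [0.443, 0.0154, 0.0523]
tool_rot: [[-0.033, 0.999, 0.037], [0.707, 0.05, -0.705], [-0.706, 0.003, -0.708]]
ft_force: [0.3, 0.6, 0.1]
grip_width: 0.0852
gripper_force: 0.0
```

Call:
jog_arm([
  [0, 0, 0, 0, 0, 0],
  [0, 0, 0, 0, 0, 0],
  [0, 0, 0, 0, 0, 0],
  [0, 0, 0, 0, 0, 0],
  [0, 0, 0, 0, 0, 0],
  [0, 0, 0, 0, 0, 0],
  [0, 0, 0, 0, 0, 0],
], hand=0, newtons=60)

```text
time_s: 14.4
position: [0.4428, 0.0157, 0.053]
tool_rot: [[-0.033, 0.999, 0.037], [0.707, 0.05, -0.705], [-0.706, 0.003, -0.708]]
ft_force: [-3.3, 2.3, 5.1]
grip_width: 0.057
gripper_force: 62.5
```

```bash
python3 - <<'E'
from ik import *
o=log(); print(o["position"],o["ft_force"],o["grip_width"],o["gripper_force"])
E
```

```text
[0.44278102 0.01569694 0.05304883] [-3.26255558  2.2896853   5.12074306] 0.05696310055596713 62.52947241242509
```

Call:
jog_arm([
  [-1, 0, -1, 0, 0, 0],
  [-3, 0, -3, 0, 0, 0],
  [-5.8, 0, -5.8, 0, 0, 0],
  [-8.6, 0, -8.6, 0, 0, 0],
  [-11.2, 0, -11.2, 0, 0, 0],
  [-12.7, 0, -12.7, 0, 0, 0],
  [-12.7, 0, -12.7, 0, 0, 0],
])

```text
time_s: 14.98
position: [0.4437, 0.0157, 0.2362]
tool_rot: [[-0.027, 0.999, 0.044], [0.709, 0.05, -0.704], [-0.705, 0.012, -0.709]]
ft_force: [0.6, 0.8, -2.6]
grip_width: 0.0565
gripper_force: 64.4
```

```bash
python3 - <<'E'
from cyl import *
o=log(); print(o["position"],o["ft_force"],o["grip_width"],o["gripper_force"])
T=np.array(o["tool_rot"]);g=o["position"]-.025*T[:,2]
cyl(c=g-.0225*U,a0=-U,zmin=.15)
Rm=goal(-60,150,20);p=tcp([.5,-.05,.28],Rm);path(Rm,p); jog(Rm,p)
E
```

```text
[0.44372681 0.01567276 0.23621309] [ 0.60812795  0.78216936 -2.56015313] 0.056545148163140366 64.44861618219875
top 1372 rms 0.0009 axis [ 0.06  -0.998 -0.028] az -86.6 elev -1.6 ends [0.4382 0.0689 0.253 ] [ 0.4444 -0.0339  0.2501] len 0.103
scene 964 rms 0.0011 axis [ 0.079 -0.997 -0.019] az -85.5 elev -1.1 ends [0.4398 0.0621 0.2502] [ 0.4478 -0.0385  0.2483] len 0.101
   path rows 9 err 0.0 margin 38.4 maxstep 10.6 q [-11.  11.  84. -16.  73. -68.]
row [-7.11  5.84  3.61] [-20.91  20.44 -52.55] | dist 9.9 ang 60.1
```

Call:
jog_arm([
  [-0.8, 0.6, 0.4, -2.3, 2.3, -5.8],
  [-1.6, 1.3, 0.8, -4.6, 4.5, -11.7],
  [-2.4, 1.9, 1.2, -7, 6.8, -17.5],
  [-3.2, 2.6, 1.6, -9.3, 9.1, -23.4],
  [-4, 3.2, 2, -11.6, 11.4, -29.2],
  [-4.7, 3.9, 2.4, -13.9, 13.6, -35],
  [-5.5, 4.5, 2.8, -16.3, 15.9, -40.9],
  [-6.3, 5.2, 3.2, -18.6, 18.2, -46.7],
])

```text
time_s: 15.75
position: [0.4968, -0.0491, 0.2518]
tool_rot: [[-0.779, 0.601, 0.176], [0.523, 0.779, -0.346], [-0.345, -0.178, -0.921]]
ft_force: [0.2, 0.8, -2.1]
grip_width: 0.0565
gripper_force: 64.3
```

```bash
python3 - <<'E'
from cyl import *
o=log(); print(o["position"],o["ft_force"],o["grip_width"])
R4=goal(45,0); p=tcp([.6355,-.1035,.255],R4);path(R4,p); jog(R4,p)
E
```

```text
[ 0.49683593 -0.04913292  0.25183403] [ 0.23602732  0.77789401 -2.14524234] 0.05650884318278557
   path rows 17 err 0.0 margin 58.7 maxstep 4.0 q [-37.  25.  78.  46.  76.  -4.]
row [-13.47   6.08   5.45] [-29.71  56.72  98.84] | dist 15.8 ang 117.8
```

Call:
jog_arm([
  [-0.8, 0.4, 0.3, -1.7, 3.3, 5.8],
  [-1.6, 0.7, 0.6, -3.5, 6.7, 11.6],
  [-2.4, 1.1, 1, -5.2, 10, 17.4],
  [-3.2, 1.4, 1.3, -7, 13.3, 23.3],
  [-4, 1.8, 1.6, -8.7, 16.7, 29.1],
  [-4.8, 2.1, 1.9, -10.5, 20, 34.9],
  [-5.5, 2.5, 2.2, -12.2, 23.4, 40.7],
  [-6.3, 2.9, 2.6, -14, 26.7, 46.5],
])

```text
time_s: 16.42
position: [0.5686, -0.069, 0.2447]
tool_rot: [[-0.156, 0.976, 0.149], [0.979, 0.132, 0.157], [0.133, 0.17, -0.976]]
ft_force: [0.1, -0.1, -2.3]
grip_width: 0.0566
gripper_force: 64.3
```

```bash
python3 - <<'E'
from cyl import *
o=log(); print(o["position"],o["ft_force"],o["grip_width"])
R4=goal(45,0); p=tcp([.6355,-.1035,.255],R4);path(R4,p); jog(R4,p)
E
```

```text
[ 0.56864885 -0.06896706  0.24468706] [ 0.09315608 -0.1312576  -2.25859218] 0.05661380288250676
   path rows 9 err 0.0 margin 58.9 maxstep 3.9 q [-37.  25.  78.  46.  76.  -4.]
row [-3.49  7.33  1.56] [-15.41  29.95  51.78] | dist 8.3 ang 61.8
```

Call:
jog_arm([
  [-0.4, 0.8, 0, -1.7, 3.3, 5.8],
  [-0.8, 1.6, 0.2, -3.4, 6.7, 11.5],
  [-1.2, 2.4, 0.4, -5.1, 10, 17.3],
  [-1.6, 3.3, 0.6, -6.8, 13.3, 23],
  [-1.9, 4.1, 0.8, -8.6, 16.6, 28.8],
  [-2.3, 4.9, 1, -10.3, 20, 34.5],
  [-2.7, 5.7, 1.2, -12, 23.3, 40.3],
  [-3.1, 6.5, 1.4, -13.7, 26.6, 46],
])

```text
time_s: 17.08
position: [0.639, -0.0885, 0.2379]
tool_rot: [[0.454, 0.769, 0.45], [0.596, -0.637, 0.488], [0.662, 0.046, -0.748]]
ft_force: [0.1, 0.5, -2.4]
grip_width: 0.0571
gripper_force: 64.4
```

```bash
python3 - <<'E'
from cyl import *
o=log(); print(o["position"],o["ft_force"],o["grip_width"])
R4=goal(45,0); p=tcp([.6355,-.1035,.255],R4);path(R4,p); jog(R4,p)
E
```

```text
[ 0.63902835 -0.08845908  0.23786819] [ 0.09715479  0.45434674 -2.35210899] 0.05706664360257217
   path rows 1 err 0.0 margin 64.1 maxstep 3.9 q [-37.  25.  78.  46.  76.  -4.]
row [0.22 0.85 0.32] [-1.74  3.34  5.71] | dist 0.9 ang 6.8
```

Call:
jog_arm([
  [0.2, 0.8, 0.3, -1.7, 3.3, 5.7],
  [0.2, 0.8, 0.3, -1.7, 3.3, 5.7],
  [0.2, 0.8, 0.3, -1.7, 3.3, 5.7],
  [0.2, 0.8, 0.3, -1.7, 3.3, 5.7],
])

```text
time_s: 17.42
position: [0.6473, -0.0901, 0.2396]
tool_rot: [[0.493, 0.714, 0.497], [0.51, -0.7, 0.499], [0.705, 0.008, -0.71]]
ft_force: [-0.5, 0.4, -2.6]
grip_width: 0.0565
gripper_force: 64.6
```

```bash
python3 - <<'E'
from cyl import *
o=log(); print(o["position"],o["ft_force"],o["grip_width"])
g=o["position"]-.025*np.array(o["tool_rot"])[:,2]; print("g",g)
cyl(c=g-[0,0,.0225],a0=np.array([0,0,-1.]),zmin=.15,rad=.085)
def circ(p,r):
    s=least_squares(lambda c:np.hypot(p[:,0]-c[0],p[:,1]-c[1])-r,p[:,:2].mean(0),loss="soft_l1",f_scale=.002); return s.x.round(4),np.sqrt(np.mean(s.fun**2)).round(4)
for n in("scene","top","wrist"):
    im=env.get_image(n);W=world(im).reshape(-1,3);W=W[~np.isnan(W[:,0])]
    s=W[(np.hypot(W[:,0]-.636,W[:,1]+.1035)<.04)&(W[:,2]>.04)&(W[:,2]<.098)]
    print(n,"peg",len(s),circ(s,.025) if len(s)>30 else "")
    save(im,n+"5.png",(150,390,230,490) if n=="scene" else None,2.4 if n=="scene" else 1)
E
```

```text
[ 0.64731671 -0.0901042   0.23960516] [-0.47391366  0.39972593 -2.61427133] 0.05654845276931853
g [ 0.63488012 -0.10257752  0.25734628]
top 724 rms 0.0073 axis [-0.015 -0.027 -1.   ] az -118.6 elev -88.2 ends [ 0.6342 -0.0994  0.2959] [ 0.6328 -0.102   0.201 ] len 0.095
scene 1094 rms 0.0013 axis [ 0.01  -0.024 -1.   ] az -66.2 elev -88.5 ends [ 0.6353 -0.1023  0.2955] [ 0.6363 -0.1047  0.1949] len 0.101
scene peg 237 (array([ 0.6363, -0.1047]), np.float64(0.0009))
top peg 40 (array([ 0.6335, -0.1017]), np.float64(0.0004))
wrist peg 230 (array([ 0.635, -0.105]), np.float64(0.0002))
```

View pics/scene5.png

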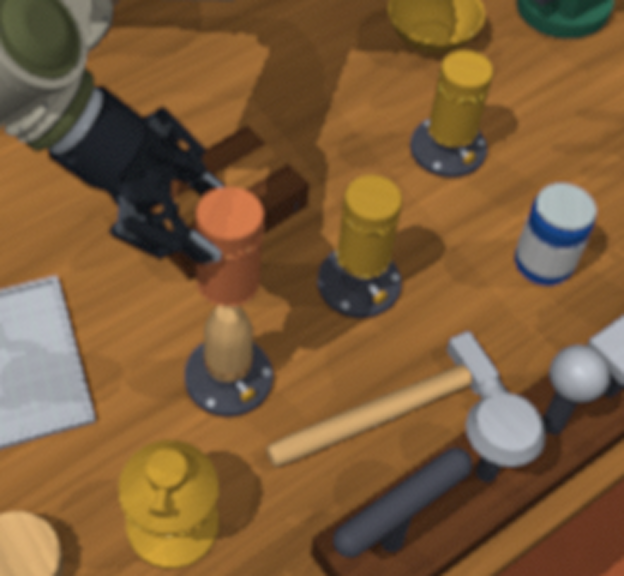

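The beaker hangs mouth down right above the peg (crop rows 190–300 and 300–380, column 230). I trim the 1.5° tilt and the 1 mm offset, then start lowering.

```bash
cat > adj.py <<'E'
from cyl import *
def adj(a,mid,shift):
    """tilt beaker axis a to straight down about mid, then shift; prints the row"""
    o=env.observe();T=np.array(o["tool_rot"]);x=o["position"];a=np.array(a)/np.linalg.norm(a);Q=Ro.from_rotvec(np.cross(a,[0,0,-1.])).as_matrix()
    R=Q@T;p=np.array(mid)+shift+Q@(x-mid);path(R,p);jog(R,p)
E
python3 - <<'E'
from adj import *
for dz in(-.04,-.08): adj([.005,-.025,-1],[.6355,-.1025,.245],[.0003,-.0011,dz])
E
```

```text
path rows 1 err 0.0 margin 61.3 maxstep 4.0 q [-38.  27.  81.  48.  73.  -8.]
row [-2.84  0.05  2.78] [0.85 0.82 0.86] | dist 4.0 ang 1.5
   path rows 2 err 0.0 margin 58.3 maxstep 4.3 q [-38.  30.  84.  49.  69. -12.]
row [-5.67  0.02  5.61] [0.85 0.82 0.86] | dist 8.0 ang 1.5
```

Call:
jog_arm([
  [-0.7, 0.1, 0.7, 0.8, 0.8, 0.9],
  [-1.4, 0, 1.4, 0.8, 0.8, 0.9],
  [-2.3, 0, 2.2, 0.8, 0.8, 0.9],
  [-3.2, 0, 3.1, 0.8, 0.8, 0.9],
  [-4.1, 0, 4, 0.8, 0.8, 0.9],
  [-5, 0, 4.9, 0.8, 0.8, 0.9],
  [-5.7, 0, 5.6, 0.8, 0.8, 0.9],
  [-5.7, 0, 5.6, 0.8, 0.8, 0.9],
])

```text
time_s: 18.33
position: [0.6469, -0.0909, 0.158]
tool_rot: [[0.5, 0.711, 0.495], [0.489, -0.703, 0.517], [0.715, -0.017, -0.699]]
ft_force: [-0.6, -0.0, -3.7]
grip_width: 0.0569
gripper_force: 64.6
```

```bash
python3 - <<'E'
from adj import *
o=log(); print(o["position"],o["ft_force"],o["grip_width"])
g=o["position"]-.025*np.array(o["tool_rot"])[:,2]; print("g",g)
for i in range(2): cyl(("scene",),c=g-[0,0,.0225],a0=np.array([0,0,-1.]),zmin=.08,rad=.085)
im=env.get_image("scene");W=world(im).reshape(-1,3);W=W[~np.isnan(W[:,0])]
s=W[(np.hypot(W[:,0]-.636,W[:,1]+.1035)<.04)&(W[:,2]>.04)&(W[:,2]<.098)]
f=least_squares(lambda c:np.hypot(s[:,0]-c[0],s[:,1]-c[1])-.025,s[:,:2].mean(0),loss="soft_l1",f_scale=.002);print("peg",f.x)
t=W[(np.hypot(W[:,0]-.636,W[:,1]+.1035)<.025)&(W[:,2]>.19)&(W[:,2]<.225)]; print("underside z",np.median(t[:,2]),len(t))
E
```

```text
[ 0.64688532 -0.09094345  0.15798093] [-0.6064545  -0.02815519 -3.68200717] 0.05691653912673599
g [ 0.63452162 -0.10386792  0.17544796]
scene 929 rms 0.0015 axis [ 0.002  0.006 -1.   ] az 71.5 elev -89.6 ends [ 0.635  -0.105   0.2134] [ 0.6352 -0.1044  0.1117] len 0.102
scene 928 rms 0.0015 axis [ 0.003  0.006 -1.   ] az 65.1 elev -89.6 ends [ 0.6354 -0.1052  0.2152] [ 0.6357 -0.1046  0.1127] len 0.103
peg [ 0.63625556 -0.10467632]
underside z 0.2131010910248614 323
```

Call:
jog_arm([
  [-0.5, 0.1, 0.5, 0, 0, 0],
  [-1, 0.1, 1, 0, 0, 0],
  [-1.5, 0.1, 1.5, 0, 0, 0],
  [-2, 0.1, 2, 0, 0, 0],
  [-2.5, 0.1, 2.5, 0, 0, 0],
])

```text
time_s: 18.9
position: [0.6482, -0.0913, 0.1244]
tool_rot: [[0.497, 0.711, 0.497], [0.49, -0.703, 0.516], [0.716, -0.013, -0.698]]
ft_force: [-0.1, 0.6, -3.0]
grip_width: 0.0566
gripper_force: 64.6
```

Call:
jog_arm([
  [-0.4, 0, 0.4, 0, 0, 0],
  [-0.8, 0, 0.8, 0, 0, 0],
  [-1.2, 0, 1.2, 0, 0, 0],
  [-1.6, 0, 1.6, 0, 0, 0],
  [-1.9, 0, 1.9, 0, 0, 0],
  [-2.1, 0, 2.1, 0, 0, 0],
  [-2.1, 0, 2.1, 0, 0, 0],
])

```text
time_s: 19.48
position: [0.6481, -0.0908, 0.095]
tool_rot: [[0.498, 0.711, 0.496], [0.49, -0.703, 0.516], [0.716, -0.014, -0.698]]
ft_force: [0.1, -0.5, -2.9]
grip_width: 0.0569
gripper_force: 64.6
```

```bash
python3 - <<'E'
from adj import *
o=log(); print(o["position"],o["ft_force"],o["grip_width"])
g=o["position"]-.025*np.array(o["tool_rot"])[:,2]; print("g",g)
cyl(("scene",),c=g-[0,0,.0225],a0=np.array([0,0,-1.]),zmin=.04,rad=.085)
im=env.get_image("scene");W=world(im).reshape(-1,3);W=W[~np.isnan(W[:,0])]
t=W[(np.hypot(W[:,0]-.636,W[:,1]+.1035)<.025)&(W[:,2]>.125)&(W[:,2]<.19)]; print("underside z",np.median(t[:,2]),len(t))
print(np.array(o["tool_rot"]).T@[0,0,-1])
E
```

```text
[ 0.64813771 -0.09081827  0.0950114 ] [ 0.132785   -0.53611247 -2.90953919] 0.056856485331603264
g [ 0.63572557 -0.10371226  0.11246659]
scene 858 rms 0.0017 axis [ 0.001  0.004 -1.   ] az 77.0 elev -89.8 ends [ 0.6363 -0.1046  0.1507] [ 0.6364 -0.1042  0.0427] len 0.108
underside z 0.14804788871143504 299
[-0.71576719  0.01353532  0.69820779]
```

Call:
jog_arm([
  [-0.1, 0, 0.1, 0, 0, 0],
  [-0.2, 0, 0.2, 0, 0, 0],
  [-0.3, 0, 0.3, 0, 0, 0],
  [-0.4, 0, 0.4, 0, 0, 0],
  [-0.5, 0, 0.5, 0, 0, 0],
  [-0.5, 0, 0.5, 0, 0, 0],
])

```text
time_s: 20.08
position: [0.6482, -0.0907, 0.0882]
tool_rot: [[0.498, 0.711, 0.497], [0.49, -0.703, 0.516], [0.716, -0.013, -0.698]]
ft_force: [0.2, -0.2, -3.2]
grip_width: 0.057
gripper_force: 64.6
```

Call:
jog_arm([
  [-0.05, 0, 0.05, 0, 0, 0],
  [-0.1, 0, 0.1, 0, 0, 0],
  [-0.1, 0, 0.1, 0, 0, 0],
])

```text
time_s: 20.33
position: [0.6483, -0.0907, 0.0871]
tool_rot: [[0.497, 0.711, 0.497], [0.49, -0.703, 0.515], [0.716, -0.013, -0.698]]
ft_force: [-0.4, -0.2, -3.3]
grip_width: 0.0571
gripper_force: 64.6
```

Call:
jog_arm([
  [-0.05, 0, 0.05, 0, 0, 0],
  [-0.1, 0, 0.1, 0, 0, 0],
  [-0.1, 0, 0.1, 0, 0, 0],
])

```text
time_s: 20.58
position: [0.6482, -0.0907, 0.0856]
tool_rot: [[0.497, 0.711, 0.497], [0.49, -0.703, 0.516], [0.716, -0.013, -0.698]]
ft_force: [0.2, 0.5, -3.4]
grip_width: 0.0565
gripper_force: 64.6
```

Call:
jog_arm([
  [-0.05, 0, 0.05, 0, 0, 0],
  [-0.1, 0, 0.1, 0, 0, 0],
  [-0.1, 0, 0.1, 0, 0, 0],
])

```text
time_s: 20.83
position: [0.6482, -0.0907, 0.0842]
tool_rot: [[0.497, 0.711, 0.497], [0.49, -0.703, 0.515], [0.716, -0.013, -0.698]]
ft_force: [-0.9, -0.5, -1.3]
grip_width: 0.0569
gripper_force: 64.6
```

Call:
jog_arm([
  [-0.05, 0, 0.05, 0, 0, 0],
  [-0.1, 0, 0.1, 0, 0, 0],
  [-0.1, 0, 0.1, 0, 0, 0],
])

```text
time_s: 21.08
position: [0.6485, -0.0906, 0.0837]
tool_rot: [[0.496, 0.711, 0.498], [0.49, -0.703, 0.516], [0.717, -0.012, -0.697]]
ft_force: [-2.4, -0.1, 4.2]
grip_width: 0.0567
gripper_force: 65.0
```

Contact is felt: the vertical force went from −3.3 to +4.2 N. I release.

Call:
jog_arm([
  [0, 0, 0, 0, 0, 0],
  [0, 0, 0, 0, 0, 0],
  [0, 0, 0, 0, 0, 0],
], newtons=20)

```text
time_s: 21.33
position: [0.6485, -0.0906, 0.0837]
tool_rot: [[0.496, 0.711, 0.498], [0.49, -0.703, 0.516], [0.717, -0.012, -0.697]]
ft_force: [-2.3, 1.0, 6.0]
grip_width: 0.0568
gripper_force: 65.1
```

Call:
jog_arm([
  [0, 0, 0, 0, 0, 0],
  [0, 0, 0, 0, 0, 0],
  [0, 0, 0, 0, 0, 0],
  [0, 0, 0, 0, 0, 0],
  [0, 0, 0, 0, 0, 0],
  [0, 0, 0, 0, 0, 0],
], hand=1)

```text
time_s: 21.83
position: [0.6483, -0.0907, 0.0828]
tool_rot: [[0.497, 0.711, 0.497], [0.49, -0.703, 0.515], [0.716, -0.013, -0.698]]
ft_force: [-0.3, -0.6, -0.1]
grip_width: 0.0856
gripper_force: 0.0
```

Call:
jog_arm([
  [0, 0, -1, 0, 0, 0],
  [0, 0, -3, 0, 0, 0],
  [0, 0, -6, 0, 0, 0],
  [0, 0, -10, 0, 0, 0],
  [0, 0, -14, 0, 0, 0],
  [0, 0, -14, 0, 0, 0],
  [0, 0, -14, 0, 0, 0],
])

```text
time_s: 22.42
position: [0.5783, -0.1645, 0.1822]
tool_rot: [[0.497, 0.709, 0.5], [0.491, -0.705, 0.512], [0.716, -0.009, -0.698]]
ft_force: [0.4, 0.4, -1.1]
grip_width: 0.0852
gripper_force: 0.0
```

```bash
python3 - <<'E'
from adj import *
o=log(); print(o["position"],o["ft_force"],o["qvel"].round(2))
cyl(("scene","top"),c=np.array([.6355,-.104,.085]),a0=np.array([0,0,-1.]),zmin=.035,rad=.085)
for n in("scene","top"):
    im=env.get_image(n);W=world(im).reshape(-1,3);W=W[~np.isnan(W[:,0])]
    t=W[(np.hypot(W[:,0]-.636,W[:,1]+.1035)<.025)&(W[:,2]>.125)&(W[:,2]<.19)]; print("underside z",np.median(t[:,2]),len(t))
    for z,x,y in((.162,.62,.09),(.144,.525,.311)):
        q=W[(np.hypot(W[:,0]-x,W[:,1]-y)<.05)&(abs(W[:,2]-z-.001)<.005)]; print(((q.min(0)+q.max(0))/2).round(4))
    if n=="scene": save(im,"end.png",(150,390,200,490),2.4)
E
```

```text
[ 0.57831785 -0.16454978  0.18224083] [ 0.35472588  0.41797733 -1.11678935] [ 2.38  2.48  2.39  0.28 -1.05 -0.3 ]
scene 886 rms 0.0013 axis [ 0.002 -0.004 -1.   ] az -61.5 elev -89.7 ends [ 0.6362 -0.1051  0.1397] [ 0.6364 -0.1055  0.0375] len 0.102
top 584 rms 0.0065 axis [-0.007 -0.003 -1.   ] az -157.1 elev -89.5 ends [ 0.6343 -0.1021  0.1406] [ 0.6336 -0.1024  0.0428] len 0.098
underside z 0.1361955023606346 298
[0.6224 0.088  0.1621]
[0.5273 0.308  0.1439]
underside z 0.13586433943396314 329
[0.6175 0.092  0.1628]
[0.5219 0.3134 0.1446]
```

View pics/end.png

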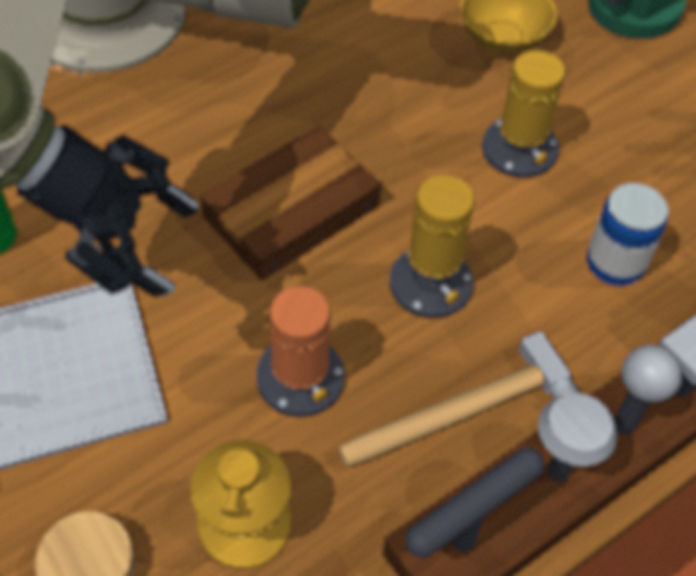

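The beaker hangs straight on its post at crop (340, 300). The brass beakers have not moved and the gripper is clear, so I hand in.

```bash
python3 -c "
from rig import env
print(env.close_job())"
```

```text
the job is handed in; nothing more can be done
None
```

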